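Make up a leaning compression fitting: finger-tight plus one flat

ROBOT

A 7-joint arm with a two-finger parallel gripper is mounted at the origin on the work surface. World frame = base frame: x ahead of the robot, y to its left, z up, the work surface at z = 0. Lengths are in m, angles in rad, forces in N, time in s.
With the tool pointing down it reaches from about 0.4 to 0.85 m from the base axis. Payload 4.5 kg.
Tool frame: the origin (TCP) lies at the centre of the arm's flange, where the gripper is bolted on; the fingertips stand r.tcp_to_tips ahead of it and the grasp point (between the pads) lies 147 mm ahead of it (r.tcp_to_tips is the distance from the TCP to the fingertips, in m); x points along the fingers, y is the direction in which the jaws open and shut, and the axes are right-handed (so a half turn about x gives the same grasp; the last joint's range is limited). The gripper opens to 88 mm and grips with 3 to 60 N. Pads are 18 mm wide; open, the fingers measure 123 mm over their backs; the gripper's body (75 mm by 187 mm) begins 45 mm behind the grasp point.
Start: joints at [-1.316, 0.689, -0.195, 1.565, 0.157, 0.902, -0.215], TCP at [0.137, 0.61, 0.405] pointing down, gripper open.
Joint ranges: [-3.01, 3.01], [-0.46, 2.08], [-1.47, 1.51], [0.13, 2.56], [-1, 4.14], [0.04, 2.09], [-2.66, 2.66]. Speed limits (rad/s): [2.57, 2.57, 3.14, 3.14, 3.14, 3.14, 3.14].

INTERFACE

Orientations are given as a unit quaternion [x, y, z, w].
In Python, from plant import r, eyes gives the robot as it stands.
- The arm moves only by the tool carry_out, never from a script. Its argument "targets" is text: rows parted by semicolons, each of 5 numbers parted by spaces: the opening, from 0 (shut) to 1 (fully open), then the shift along the tool's x, y, z in mm, then the turn about the tool's x in rad. A call has 1 to 20 rows; each row shifts and turns the commanded pose from where the row before left it, along the tool's axes as they then stand; what a row does not reach is not made up. A row lasts 1/12 s, in which the tool goes at most 41.7 mm and 7.16 degrees, less where a joint would pass 70% of its speed; a pose out of reach is approached as far as the arm can. A call is refused whole if a number of a shift passes 41.7 or a number of a turn 0.125, either way. A call with a gripper value outside its range is refused whole. The fingers move at their own pace and stop on an object; "force" is the grip in N (left out, the last holds). Time passes only in rows, so rows that do not move let the fingers close. It gives the time, the measured TCP pose, the force and the opening at its end, in the units of the state.
- r.get_state(): the state, without advancing time (a new reading comes with each control period).
- eyes.snapshot(name): name is "side" or "top" or "wrist"; returns (picture, depth): 480x640x3 uint8, blue, green, red; 480x640 float32, m along the optical axis (not along the pixel's ray), 0 where there is no reading.
- eyes.camera_params(name): a dict with "intrinsics" (3x3 intrinsics, pixels), "rvec" (rotation vector, rad) and "tvec" (3), from world to camera coordinates, as OpenCV has them; the wrist camera has in their place "T_tool_cam" (4x4, takes a point from camera to tool coordinates, whose origin is the TCP and whose axes are the tool frame's). Camera axes: x right, y down, z forward; pixel columns grow to the right and rows downward; lengths in m; the calibration is good to about 2 mm. A picture is of the moment at which its call begins: read the wrist's pose just before it. camera_params takes no time and is no camera call.
- r.finish_job(): hands the job in, once; it reports no verdict.
The state is a dict: "clock": time; "q": joint angles; "qd": joint speeds; "joint_torque": joint torques, N m; "tool_pos": TCP position; "eef_rot": TCP orientation; "contact_force": force on the tool from outside, world axes, zero at the start; "moment": the same for the moment, N m; "opening": opening from 0.0 (shut) to 1.0 (fully open).
Only numpy, scipy, OpenCV 4.12 (cv2) and the standard library are available. Lean on these libraries where they do the work, as an engineer would, in place of code of your own. Each camera call takes 0.05 s, during which the arm holds its last target.

TASK

Run the hexagon nut of the leaning pipe fitting down clockwise with the fingers until it is finger-tight. Then take the larger wrench, fit it on the nut and tighten the nut itself by one more flat, a sixth of a turn. Lay the wrench back on the rubber mat, let go, and leave the other things on the table where they are.

Things in the scene. Friction and masses are not known exactly. Their poses are not given: they have to be found in the camera images.
- branch: Fixed frame of a steel branch fitting, leaning 30 degrees from vertical roughly towards the robot. Origin: centre of its hexagon nut, 160 mm above the table. z: nut axis, outwards (up, towards the robot); y: level; x: up the slope, away from the robot. A 14 mm rod stands out of the nut to z = +44 mm; below the nut a 26 mm neck to z = -42 mm, then a 38 mm barrel. Place and heading vary.
- header: Horizontal steel pipe that carries the branch, 56 mm diameter, 254 mm long along its y, end flanges 84 mm, on two saddles. Origin on the table straight below the nut's centre, z up; the pipe's centre line is at x = +63 mm, z = 52 mm. Fixed.
- hexnut: The steel hexagon nut: 42 mm across flats, 48.5 mm across corners, 28 mm high (z from -14 to +14 mm), origin and z axis as branch, turning with the nut. When run and seat are both 0 its axes equal those of branch and two flats face branch +x and -x. Clockwise, looking down on it, tightens.
- run (a joint): Free turn of the nut, rad: negative while loose, its size being the angle still to be turned clockwise; 0 = finger-tight. Starts between -1.3 and -0.7. Light, 0.12 N m either way, so a careless withdrawal can drag the nut back.
- seat (a joint): Extra clockwise turn of the nut past finger-tight, rad: starts at 0, takes 0.65 N m and stays where it is left (dry friction, no spring-back). Fingers gripping the flats with 25 N slip before they move it. The nut's whole angle is run + seat. It can be overtightened, up to 2.0 rad.
- wrench_mid (a point): Larger open-ended wrench, steel, 200 mm long, 14 mm thick, 0.24 to 0.42 kg, lying flat on the mat. Site: on its centre line, 100 mm from either end, half-way through its thickness. x: along the handle to the jaws; z: up out of its flat face. Handle 22 mm wide, from x = -100 to +30 mm; balance point about x = +1 mm; head 75 mm wide.
- wrench_jaw (a point): Where the nut's centre sits in the larger wrench's jaws: 78 mm along +x from wrench_mid. The jaws are straight, open to +x at the very end, 45 mm apart (3 mm more than the nut: 8 degrees of play either way, plus some 6 of give under load, so the nut lags the wrench by about 14), and reach from 26 mm behind this point to 22 mm ahead of it.
- wrench: The same larger wrench; origin below wrench_mid on its underside, same axes.
- mat: Black rubber mat, 240 mm (x) by 280 mm (y), 4 mm thick, fixed; origin at the centre of its underside. The two wrenches lie on it about 120 mm apart, handles roughly towards the robot, either one on the left.
- small_wrench_mid (a point): Centre of the smaller open-ended wrench, 150 mm long, jaws 22 mm apart: too small for the nut, leave alone.
- spare_ring: Bystander: spare steel ring, 64 mm outside, 14 mm high, lying on the table in front of the fitting; origin at the centre of its underside.
- spray: Bystander: white bottle, 68 mm diameter, 190 mm high; origin under its centre.
- jar: Bystander: clear jar with white lid, 68 mm diameter, 75 mm high; origin under its centre.
- brush_grip (a point): Bystander: blue-handled brush, 190 mm long; point on its handle.
- cup: Bystander: steel cup, 80 mm diameter, 90 mm high; origin under its centre.
- cap_center (a point): Bystander: white plastic cap, 60 mm diameter, 22 mm high; its centre.

How it is judged:
By the outcome, as a careful person would: the job done as asked, in the order asked, and still so for the second after the job is handed in, with the robot touching nothing.
It also fails if it takes over 72 s, if anything falls off the work surface, if the arm or the gripper's body presses on something with over 40 N, if the wrist force passes 120 N, or if a joint passes its speed limit or range.

## Working session

There is one attempt and no reset: what is moved stays moved. The work goes in short steps, Python scripts to look and compute and a tool call to move; the robot and the scene stay as the last step left them, time stands still between calls to the robot, and variables do not carry over. Pictures are saved under pics/ and viewed, and the job is handed in when it is done.

Besides the shell and the picture viewer there is one more tool, called after "Emit:" by a JSON object that holds its "api" and its "payload", one argument or row to a line. carry_out: Moves the arm, as the interface text tells. Its arguments: {"type":"object","properties":{"targets":{"type":"string"},"force":{"type":"number"}},"required":["targets"]}

```bash
ls; mkdir -p pics
python3 - <<'E'
from plant import r, eyes
import cv2,numpy as np
print(r.get_state(), r.tcp_to_tips)
for n in ("side","top","wrist"):
    p,d=eyes.snapshot(n); cv2.imwrite(f"pics/{n}0.png",p); np.save(f"pics/{n}0.npy",d)
    print(n,eyes.camera_params(n))
E
```

```text
pics
{'clock': 0.0, 'q': array([-1.3162165 ,  0.68995876, -0.19449636,  1.56629013,  0.15728339,
        0.90247342, -0.21506701]), 'qd': array([-6.69739029e-05,  8.51406393e-04,  1.54123187e-03,  6.05344326e-04,
        7.06237805e-04,  2.92801200e-04, -1.92766992e-04]), 'joint_torque': array([-4.00547387e-04, -5.27581036e+01, -1.26709621e+00, -1.53427505e+01,
       -5.26066404e-02,  6.84558850e-03,  1.84390301e-04]), 'tool_pos': array([0.13683318, 0.60952274, 0.40393941]), 'eef_rot': array([ 0.07725315,  0.70283084, -0.07848378,  0.70278094]), 'contact_force': array([ 0.15723787, -0.24968178, -0.03544362]), 'moment': array([ 0.02632937, -0.00026542,  0.03368881]), 'opening': 0.996985859931658} 0.166
side {'intrinsics': array([[530.36980683,   0.        , 317.00239855],
       [  0.        , 530.36980683, 237.53976115],
       [  0.        ,   0.        ,   1.        ]]), 'rvec': array([ 0.32064117, -2.73222519,  1.29893594]), 'tvec': array([0.4718921 , 0.21309702, 1.06911542])}
top {'intrinsics': array([[623.23353402,   0.        , 312.81795982],
       [  0.        , 623.23353402, 246.74902636],
       [  0.        ,   0.        ,   1.        ]]), 'rvec': array([ 2.14461648, -2.19955802,  0.1066105 ]), 'tvec': array([-0.0513653 ,  0.53449895,  1.41062984])}
wrist {'intrinsics': array([[343.41531563,   0.        , 322.49627122],
       [  0.        , 343.41531563, 236.98112354],
       [  0.        ,   0.        ,   1.        ]]), 'T_tool_cam': array([[ 2.32422689e-04, -3.23782798e-01,  9.46131410e-01,
         2.02631824e-02],
       [ 9.99999973e-01,  6.46024620e-05, -2.23547717e-04,
        -7.39395272e-04],
       [ 1.12584869e-05,  9.46131437e-01,  3.23782804e-01,
        -8.35589699e-02],
       [ 0.00000000e+00,  0.00000000e+00,  0.00000000e+00,
         1.00000000e+00]])}
```

View pics/top0.png

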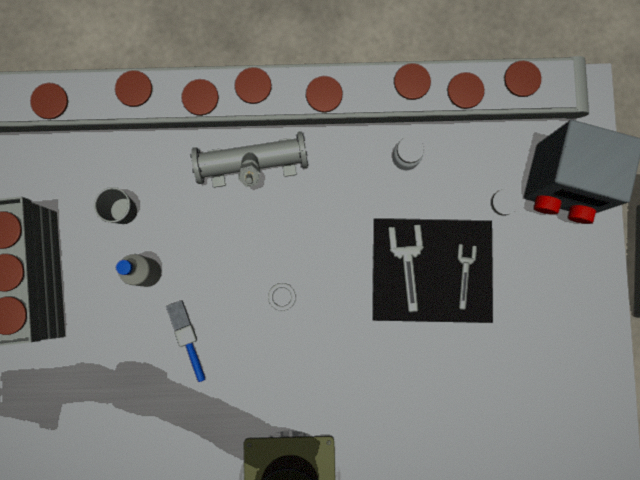

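View pics/side0.png

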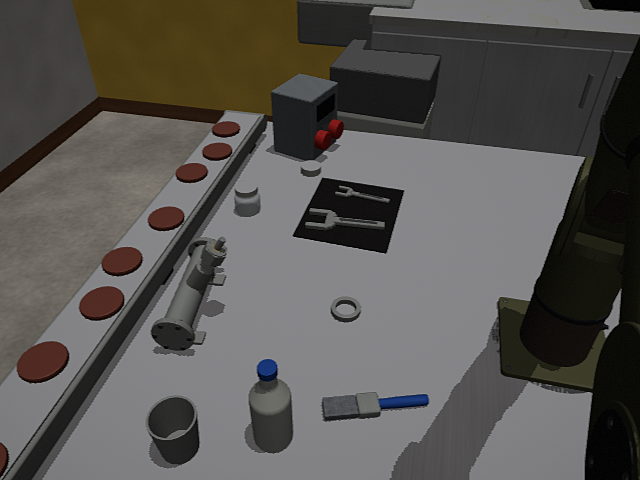

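View pics/wrist0.png

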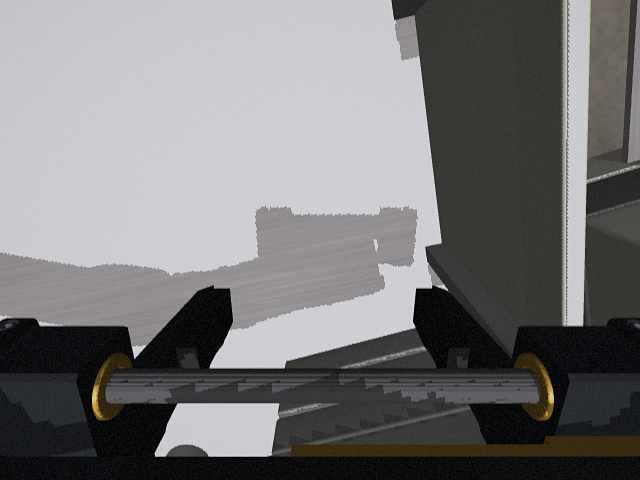

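```bash
cat > h.py <<'E'
from plant import r, eyes
import cv2,numpy as np
from scipy.spatial.transform import Rotation as R
def TW(name,st=None):
    p=eyes.camera_params(name)
    if name=="wrist":
        st=st or r.get_state()
        T=np.eye(4);T[:3,:3]=R.from_quat(st["eef_rot"]).as_matrix();T[:3,3]=st["tool_pos"]
        return p["intrinsics"],T@p["T_tool_cam"]
    Rm=cv2.Rodrigues(p["rvec"])[0];T=np.eye(4);T[:3,:3]=Rm.T;T[:3,3]=-Rm.T@p["tvec"].ravel()
    return p["intrinsics"],T
def cloud(d,K,T):
    v,u=np.mgrid[:d.shape[0],:d.shape[1]]
    P=np.stack([(u-K[0,2])/K[0,0]*d,(v-K[1,2])/K[1,1]*d,d],-1)
    return P@T[:3,:3].T+T[:3,3]
def proj(P,K,T):
    P=np.atleast_2d(P);c=(P-T[:3,3])@T[:3,:3]
    return c[:,:2]/c[:,2:]*[K[0,0],K[1,1]]+[K[0,2],K[1,2]]
def shot(name,tag):
    st=r.get_state();K,T=TW(name,st);p,d=eyes.snapshot(name)
    cv2.imwrite(f"pics/{tag}.png",p);np.savez(f"pics/{tag}.npz",p=p,d=d,K=K,T=T)
    return p,d,K,T,st
def yaw(st): # heading of tool z in world
    M=R.from_quat(st["eef_rot"]).as_matrix(); return M
E
python3 - <<'E'
from h import *
for n in("top","side"):
    d=np.load(f"pics/{n}0.npy");K,T=TW(n);C=cloud(d,K,T);np.save(f"pics/{n}C.npy",C)
    print(n,T[:3,3])
C=np.load("pics/topC.npy")
for uv in [(252,178),(249,181),(241,172),(407,265),(405,240),(412,308),(281,297),(433,270),(376,222),(490,320)]:
    print(uv,C[uv[1],uv[0]].round(4))
# header pipe points
z=C[...,2]; m=np.zeros(z.shape,bool); m[125:190,185:315]=1
P=C[m&(z>.02)]; print(len(P),P[:,2].max(),P[P[:,2].argmax()])
pp=C[m&(z>.07)&(z<.083)]; c=pp.mean(0);u,s,vt=np.linalg.svd((pp-c)[:,:2],full_matrices=False);print("pipe",c,vt[0],pp[:,:2].min(0),pp[:,:2].max(0))
hp=C[m&(z>.12)];print(len(hp));print(hp.mean(0),hp.min(0),hp.max(0))
b=cv2.resize(cv2.imread("pics/top0.png")[110:210,180:320],None,fx=5,fy=5,interpolation=2);cv2.imwrite("pics/c1.png",b)
b=cv2.resize(cv2.imread("pics/side0.png")[220:360,140:240],None,fx=4,fy=4,interpolation=2);cv2.imwrite("pics/c2.png",b)
E
```

```text
top [ 0.39404521 -0.06144878  1.45573228]
side [0.29907743 0.78496563 0.83992972]
(252, 178) [0.667  0.0592 0.1696]
(249, 181) [0.6554 0.0631 0.1956]
(241, 172) [0.6781 0.081  0.1799]
(407, 265) [ 0.4859 -0.2813  0.0189]
(405, 240) [ 0.5455 -0.281   0.0051]
(412, 308) [ 0.3868 -0.2896  0.0141]
(281, 297) [ 0.4199  0.0122 -0.0008]
(433, 270) [ 0.4739 -0.3447 -0.0011]
(376, 222) [ 5.903e-01 -2.152e-01  4.000e-04]
(490, 320) [ 0.3546 -0.4701  0.0053]
3467 1.4557322800511017 [ 0.39404521 -0.06144878  1.45573228]
pipe [0.73856305 0.07719443 0.0763645 ] [ 0.12494226 -0.99216401] [ 0.68783901 -0.05440542] [0.79062513 0.20587557]
510
[0.65805821 0.05658144 0.2657671 ] [ 0.39404521 -0.06144878  0.12004946] [0.7221882  0.09090981 1.45573228]
```

View pics/c1.png

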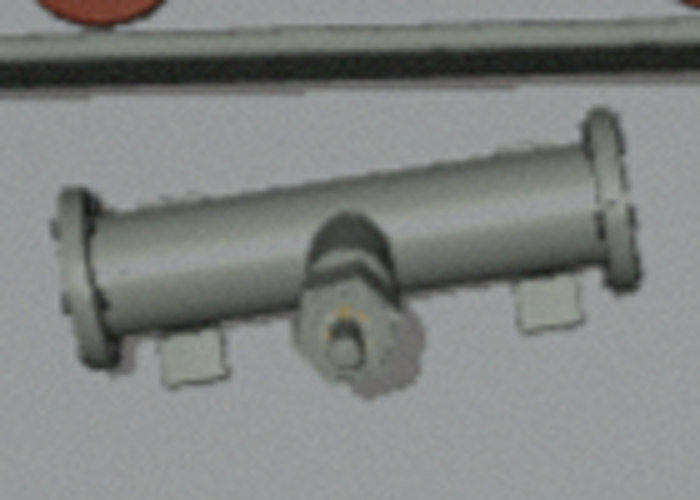

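```bash
cat >> h.py <<'E'
def plan(target,heading=None,st=None):
    """target TCP world; heading(deg) of tool z. prints turn (first) and then tool-frame shift mm"""
    st=st or r.get_state();M=R.from_quat(st["eef_rot"]).as_matrix()
    h=np.degrees(np.arctan2(M[1,2],M[0,2]))
    H=h if heading is None else heading
    a=np.radians((H-h+180)%360-180); print("heading",round(h,2),"turn about tool x",round(-a,4))
    Hr=np.radians(H);z=np.array([np.cos(Hr),np.sin(Hr),0]);x=np.array([0,0,-1.]);y=np.cross(z,x)
    D=np.array(target)-st["tool_pos"];s=np.array([D@x,D@y,D@z])*1000
    print("shift mm",s.round(1),"norm",np.linalg.norm(s).round(1),"rows>=",np.linalg.norm(s)/41.7)
    return s
E
python3 - <<'E'
from h import *
s=plan([.677,.066,.417],7.2);print(s/17,s/20)
E
```

```text
heading -12.65 turn about tool x -0.3464
shift mm [ -12.9 -607.   467.8] norm 766.4 rows>= 18.379674737373566
[ -0.75774463 -35.70597598  27.51544457] [ -0.64408293 -30.35007958  23.38812789]
```

Emit:
{"api": "carry_out", "payload": {
  "targets": "1 0 0 0 -0.115;1 0 0 0 -0.115;1 0 0 0 -0.116;1 0 -32 25 0;1 0 -32 25 0;1 0 -32 25 0;1 0 -32 25 0;1 0 -32 25 0;1 0 -32 25 0;1 0 -32 25 0;1 0 -32 25 0;1 0 -32 25 0;1 0 -32 25 0;1 0 -32 25 0;1 0 -32 25 0;1 0 -32 25 0;1 0 -32 25 0;1 0 -32 25 0;1 0 -32 25 0;1 0 -32 25 0"
}}

```text
clock: 1.82
tool_pos: [0.6275, 0.1212, 0.4045]
eef_rot: [-0.044, 0.706, 0.044, 0.706]
contact_force: [0.8, 0.8, 0.0]
opening: 1.0
```

Run:
```python
from h import *
st=r.get_state();print(st["clock"],st["tool_pos"],st["q"].round(2))
plan([.677,.066,.417],7.2)
```

```text
1.8167 [0.6275475  0.12123559 0.40448858] [-0.07  0.72 -0.36  1.51  0.29  0.96  1.18]
heading 7.16 turn about tool x -0.0007
shift mm [-12.5 -61.   42.1] norm 75.2 rows>= 1.8030408659154322
```

Emit:
{"api": "carry_out", "payload": {
  "targets": "1 -4 -20 14 0;1 -4 -20 14 0;1 -4 -20 14 0;1 0 0 0 0;1 0 0 0 0"
}}

```text
clock: 2.23
tool_pos: [0.6761, 0.0672, 0.4161]
eef_rot: [-0.043, 0.706, 0.043, 0.706]
contact_force: [-1.0, 1.2, -0.4]
opening: 1.004
```

Run:
```python
from h import *
p,d,K,T,st=shot("wrist","w1");print(st["clock"],st["tool_pos"],st["qd"].round(3))
plan([.677,.066,.417],7.2)
print(proj([.677,.066,.158],K,T))
```

```text
2.2333 [0.67614695 0.06719568 0.41611622] [-0.035 -0.013 -0.04   0.045 -0.015 -0.005 -0.005]
heading 7.15 turn about tool x -0.0009
shift mm [-0.9 -3.1  1.3] norm 3.5 rows>= 0.08384786333519502
[[322.39564777 241.2245827 ]]
```

View pics/w1.png

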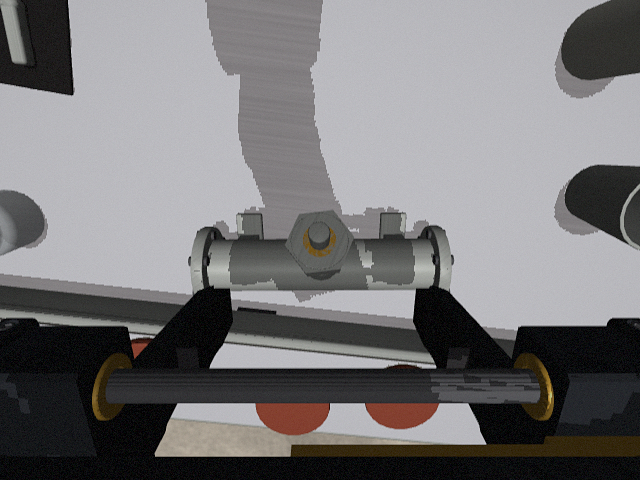

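```bash
cat >> h.py <<'E'
from scipy.optimize import minimize
def branchR(head):
    h=np.radians(head);a=np.radians(30)
    xh=np.array([np.cos(h),np.sin(h),0]);yb=np.array([-np.sin(h),np.cos(h),0])
    zb=-np.sin(a)*xh+np.array([0,0,np.cos(a)]);xb=np.cross(yb,zb)
    return np.stack([xb,yb,zb],1)
def hexpts(c,head,ang,z,n=15): # ang deg ccw about zb
    B=branchR(head);t=np.radians(ang+30+60*np.arange(7));V=24.25*np.stack([np.cos(t),np.sin(t),np.full(7,z*1000)/24.25],1)/1000
    P=np.concatenate([V[i]+(V[i+1]-V[i])*np.linspace(0,1,n)[:,None] for i in range(6)])
    return np.array(c)+P@B.T
def nutcrop(tag,c,head,ang,out,s=8,half=45):
    f=np.load(f"pics/{tag}.npz");p,K,T=f["p"],f["K"],f["T"]
    u,v=proj(c,K,T)[0].astype(int);u0,v0=u-half,v-half
    b=cv2.resize(p[v0:v0+2*half,u0:u0+2*half],None,fx=s,fy=s,interpolation=cv2.INTER_CUBIC)
    if ang is not None:
        q=((proj(hexpts(c,head,ang,.014),K,T)-[u0,v0]+.5)*s).astype(int)
        cv2.polylines(b,[q],False,(0,0,255),1)
        q=((proj(np.array(c)+np.array([[0,0,.014],[0,0,.044]])@branchR(head).T,K,T)-[u0,v0]+.5)*s).astype(int);cv2.polylines(b,[q],False,(0,255,0),1)
    cv2.imwrite(f"pics/{out}.png",b[:600,:800])
E
python3 - <<'E'
from h import *
f=np.load("pics/w1.npz");d,K,T=f["d"],f["K"],f["T"];C=cloud(d,K,T)
c=np.array([.677,.066,.158]);B=branchR(7.2);L=(C-c)@B
m=(abs(L[...,2]-.014)<.006)&(np.hypot(L[...,0],L[...,1])<.024)&(np.hypot(L[...,0],L[...,1])>.010)&(d>.1)
P=C[m];g=P.mean(0);u,s,vt=np.linalg.svd(P-g);print(len(P),"normal",vt[2]*np.sign(vt[2,2]),"zb",B[:,2],"centroid local",L[m].mean(0), s/np.sqrt(len(P)))
m=(abs(L[...,2]-.044)<.004)&(np.hypot(L[...,0],L[...,1])<.012)&(d>.1);print("rod tip",m.sum(),L[m].mean(0))
# pipe
z=C[...,2];m=(z>.0)&(abs(L[...,0])<.2);
m=(z>.070)&(z<.083)&(d>.1)&(abs(C[...,0]-.74)<.04)&(abs(C[...,1]-.07)<.1);P=C[m];g=P.mean(0);u,s,vt=np.linalg.svd((P-g)[:,:2],full_matrices=False);print("pipe",len(P),g,vt[0],np.degrees(np.arctan2(vt[0][0],-vt[0][1])))
nutcrop("w1",c,7.2,None,"w1c",6)
E
```

```text
2379 normal [-0.49478104 -0.05170343  0.86747823] zb [-0.49605735 -0.06266662  0.8660254 ] centroid local [ 0.00341765 -0.00220135  0.01676126] [0.01218793 0.01177181 0.00133199]
rod tip 404 [ 0.00254488 -0.00218138  0.04447738]
pipe 6164 [0.73851163 0.07051108 0.07670276] [-0.13116578  0.99136045] -172.46303639430735
```

View pics/w1c.png

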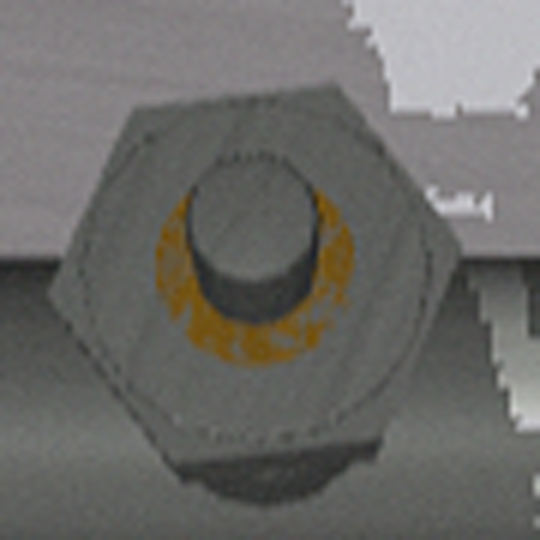

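```bash
cat >> h.py <<'E'
def fithex(tag,c,head,ang0,rng=12,free_c=True,z=.014):
    """image-edge fit of nut top outline; c moves in nut plane by local dx,dy"""
    f=np.load(f"pics/{tag}.npz");p,K,T=f["p"],f["K"],f["T"];B=branchR(head)
    g=cv2.GaussianBlur(cv2.cvtColor(p,cv2.COLOR_BGR2GRAY),(0,0),1.0).astype(np.float32)
    G=np.hypot(cv2.Sobel(g,5,1,0),cv2.Sobel(g,5,0,1));G=np.minimum(G,60)
    def sc(x):
        cc=c+B@np.array([x[0],x[1],0])*1e-3
        q=proj(hexpts(cc,head,x[2],z),K,T).astype(np.float32)
        return -float(cv2.remap(G,q[:,:1],q[:,1:],1).mean())
    best=None
    for a in np.arange(ang0-rng,ang0+rng+.1,2):
        for dx in ((-3,-1,1,3) if free_c else (0,)):
            for dy in ((-3,-1,1,3) if free_c else (0,)):
                s=sc((dx,dy,a))
                if best is None or s<best[0]: best=(s,(dx,dy,a))
    o=minimize(sc,best[1],method="Nelder-Mead",options=dict(initial_simplex=np.array(best[1])+np.array([[0,0,0],[1,0,0],[0,1,0],[0,0,2]])))
    return o.x,o.fun
E
python3 - <<'E'
from h import *
B=branchR(7.2);c=np.array([.677,.066,.158])+B@[.003,-.002,.001];print(c)
for h in (6,7.2,8):
    print(h,fithex("w1",c,h,5,25))
x,_=fithex("w1",c,7.2,5,25)
nutcrop("w1",c+B@[x[0]/1e3,x[1]/1e3,0],7.2,x[2],"w1d",6);print(c+B@[x[0]/1e3,x[1]/1e3,0])
E
```

```text
[0.6793322  0.06427873 0.16036603]
6 (array([-0.39992126, -0.35398787,  6.46007421]), np.float64(-53.608116149902344))
7.2 (array([-0.45977856, -0.22079809,  5.06586546]), np.float64(-53.599544525146484))
8 (array([-0.41923062, -0.14359754,  4.31919176]), np.float64(-53.59746551513672))
[0.67896483 0.06400977 0.16013614]
```

View pics/w1d.png

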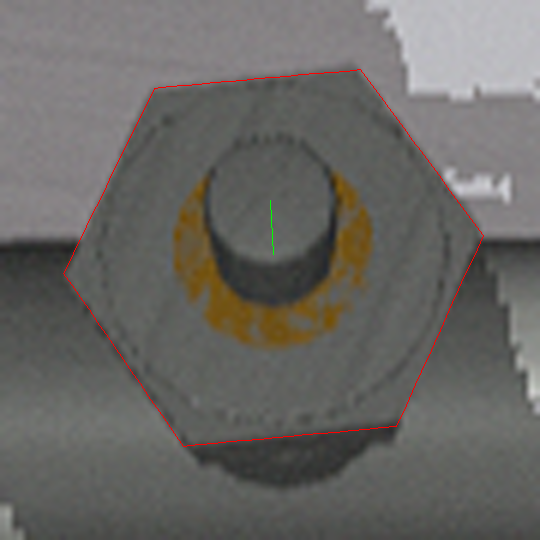

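Run:
```python
from h import *
plan([.679,.064,.311],38.4)
print(r.get_state()["q"].round(2))
```

```text
heading 7.15 turn about tool x -0.5454
shift mm [105.1  -6.1  -0.2] norm 105.3 rows>= 2.5249034566565047
[ 0.01  0.77 -0.37  1.36  0.29  1.06  1.29]
```

Emit:
{"api": "carry_out", "payload": {
  "targets": "1 0 0 0 -0.109;1 0 0 0 -0.109;1 0 0 0 -0.109;1 0 0 0 -0.109;1 0 0 0 -0.109;1 15 -6 0 0;1 20 0 0 0;1 20 0 0 0;1 0 0 0 0;1 0 0 0 0",
  "force": 15
}}

```text
clock: 3.12
tool_pos: [0.6786, 0.0647, 0.36]
eef_rot: [-0.232, 0.669, 0.233, 0.667]
contact_force: [0.0, 0.3, -0.6]
opening: 1.0
```

Run:
```python
from h import *
p,d,K,T,st=shot("wrist","w2");print(st["clock"],st["tool_pos"],st["contact_force"],st["q"].round(2))
plan([.679,.064,.311],38.4)
c=np.array([.679,.064,.1601]);x,fv=fithex("w2",c,7.2,5,15);print(x,fv)
```

```text
3.1167 [0.6786064  0.06467733 0.3599721 ] [ 0.04277305  0.33037915 -0.56534103] [ 0.08  0.85 -0.49  1.41  0.44  0.99  1.73]
heading 38.38 turn about tool x -0.0004
shift mm [50.5 -0.5 -0.7] norm 50.5 rows>= 1.210278166756138
[0.06922465 0.20598754 7.46157144] -53.11273956298828
```

View pics/w2.png

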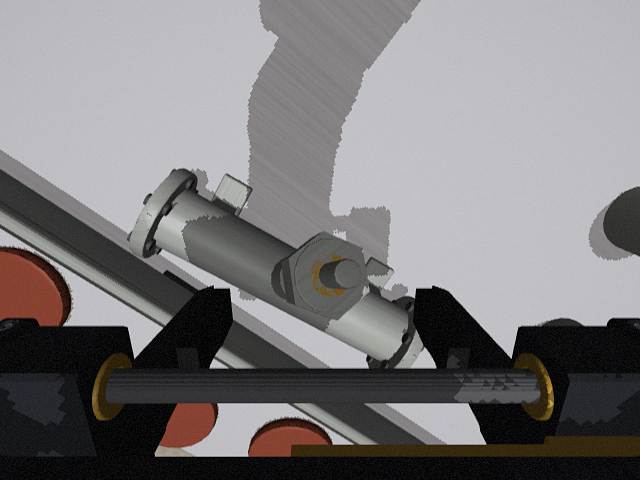

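Emit:
{"api": "carry_out", "payload": {
  "targets": "1 17 0 0 0;1 17 0 0 0;1 16 0 0 0;1 0 0 0 0;0 0 0 0 0;0 0 0 0 0;0 0 0 0 0;0 0 0 0 0;0 0 0 0 0;0 0 0 0 0",
  "force": 15
}}

```text
clock: 4.0
tool_pos: [0.6795, 0.0643, 0.3123]
eef_rot: [-0.232, 0.667, 0.233, 0.668]
contact_force: [-2.4, 3.1, 0.4]
opening: 0.571
```

Run:
```python
from h import *
p,d,K,T,st=shot("wrist","w3");print(st)
```

```text
{'clock': 4.0, 'q': array([ 0.06975395,  0.90447356, -0.46865223,  1.44517238,  0.46883053,
        0.90323866,  1.70378552]), 'qd': array([-0.00298032,  0.00339269, -0.01470498,  0.01354321, -0.02357503,
        0.00398521,  0.00072626]), 'joint_torque': array([-2.00788965e-01, -5.96946251e+01, -5.27043656e+00, -1.40166727e+01,
        3.96475866e-01,  1.36718882e-02, -1.05000852e-02]), 'tool_pos': array([0.67946199, 0.0643026 , 0.31231293]), 'eef_rot': array([-0.23243249,  0.66748476,  0.23253643,  0.66810631]), 'contact_force': array([-2.42190918,  3.07209249,  0.42453402]), 'moment': array([0.80359328, 0.5928881 , 0.00566326]), 'opening': 0.5706090369192384}
```

View pics/w3.png

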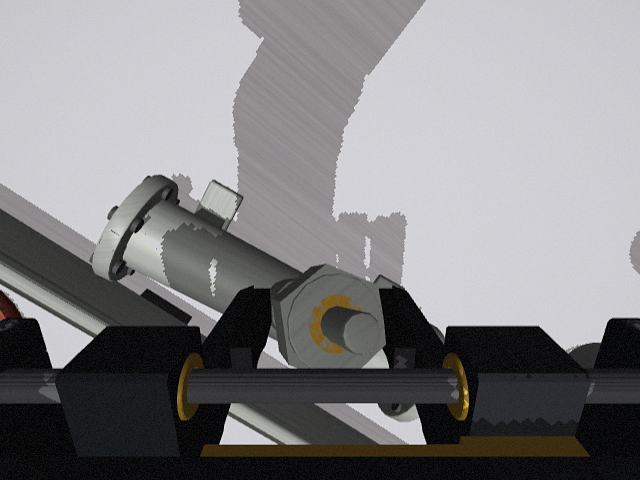

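Emit:
{"api": "carry_out", "payload": {
  "targets": "0 0 0 0 0.08;0 0 0 0 0.08;0 0 0 0 0.08;0 0 0 0 0.08;0 0 0 0 0.08;0 0 0 0 0.08;0 0 0 0 0.08;0 0 0 0 0.08;0 0 0 0 0.08;0 0 0 0 0.08;0 0 0 0 0.08;0 0 0 0 0.08;0 0 0 0 0",
  "force": 15
}}

```text
clock: 5.13
tool_pos: [0.6794, 0.0649, 0.3115]
eef_rot: [0.103, 0.7, -0.102, 0.7]
contact_force: [-0.0, 1.2, -2.8]
opening: 0.51
```

Run:
```python
from h import *
p,d,K,T,st=shot("wrist","w4");print(st["tool_pos"],st["contact_force"],st["moment"],st["opening"])
plan([.679,.064,.311],-19.4)
c=np.array([.679,.064,.1601]);x,fv=fithex("w4",c,7.2,5,25);print(x,fv)
nutcrop("w4",c,7.2,x[2],"w4c",6)
```

```text
[0.67936209 0.06486486 0.31151033] [-0.01215014  1.17153152 -2.82234743] [ 0.45628797 -0.269164    0.2043509 ] 0.5102368851977238
heading -16.47 turn about tool x 0.0511
shift mm [ 0.6 -0.9 -0.1] norm 1.1 rows>= 0.026765217950015997
[-0.45261772  0.1815915  12.02693544] -52.917415618896484
```

View pics/w4c.png

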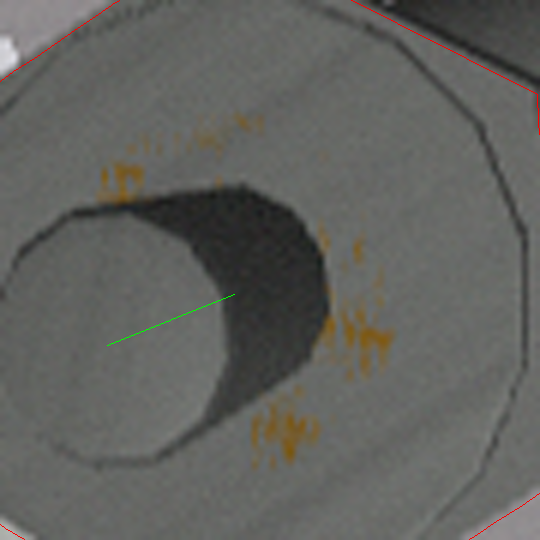

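Emit:
{"api": "carry_out", "payload": {
  "targets": "0 0 0 0 0.06;0 0 0 0 0.06;0 0 0 0 0.06;0 0 0 0 0.06;0 0 0 0 0",
  "force": 15
}}

```text
clock: 5.6
tool_pos: [0.6795, 0.0644, 0.3115]
eef_rot: [0.185, 0.682, -0.185, 0.683]
contact_force: [1.3, -0.2, -2.9]
opening: 0.528
```

Run:
```python
from h import *
p,d,K,T,st=shot("wrist","w5");print(st["tool_pos"],st["contact_force"],st["moment"],st["opening"])
plan([.679,.064,.311],-19.4)
c=np.array([.679,.064,.1601]);x,fv=fithex("w5",c,7.2,5,25);print(x,fv)
nutcrop("w5",c,7.2,x[2],"w5c",3,90)
```

```text
[0.67954579 0.06442128 0.31148088] [ 1.33319374 -0.15625235 -2.85135767] [ 0.29415968 -0.43838191  0.21525966] 0.5284824842267847
heading -30.17 turn about tool x -0.1879
shift mm [ 0.5 -0.6 -0.4] norm 0.9 rows>= 0.021205864916107816
[-0.64903244  0.18088636 -0.56028498] -53.276611328125
```

View pics/w5c.png

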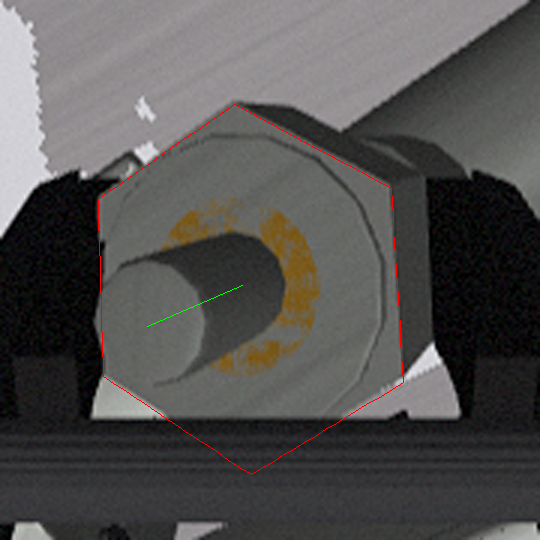

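Emit:
{"api": "carry_out", "payload": {
  "targets": "0 0 0 0 0.04;0 0 0 0 0.04;0 0 0 0 0;0 0 0 0 0",
  "force": 15
}}

```text
clock: 5.98
tool_pos: [0.6793, 0.0645, 0.3116]
eef_rot: [0.211, 0.675, -0.211, 0.675]
contact_force: [0.7, 0.6, -3.2]
opening: 0.542
```

Run:
```python
from h import *
p,d,K,T,st=shot("wrist","w6");print(st["tool_pos"],st["contact_force"],st["moment"],st["opening"])
plan([.679,.064,.311],-19.4)
c=np.array([.679,.064,.1601]);x,fv=fithex("w6",c,7.2,5,25);print(x,fv)
```

```text
[0.67933271 0.06446986 0.31158691] [ 0.69946966  0.61595183 -3.17593959] [ 0.25040361 -0.23905399  0.48515472] 0.5423733656071558
heading -34.76 turn about tool x -0.2681
shift mm [ 0.6 -0.5 -0.2] norm 0.8 rows>= 0.01937431369733729
[-1.62732336 -0.40908614 -6.10002053] -43.17087936401367
```

Run:
```python
from h import *
c=np.array([.679,.064,.1601])
for t in("w5","w6"):
    for z in (.014,):
        x,fv=fithex(t,c,7.2,0,12,False);print(t,x,fv)
nutcrop("w6",c,7.2,0,"w6c",3,90)
```

```text
w5 [-0.66232288  0.17118866 -0.60024723] -53.297733306884766
w6 [-0.67093387  0.43390717 -0.77813924] -49.16923904418945
```

View pics/w6c.png

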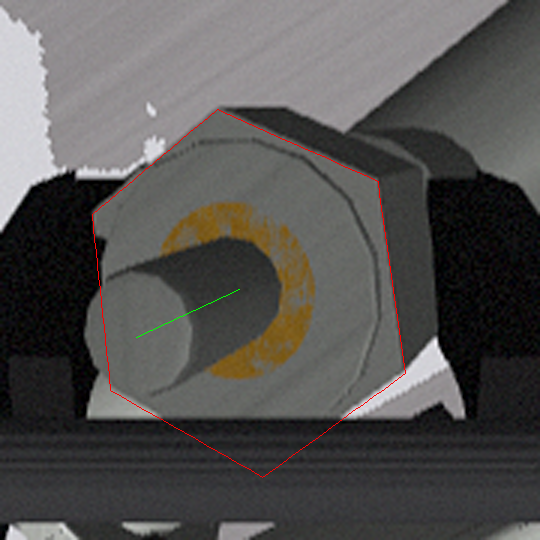

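Emit:
{"api": "carry_out", "payload": {
  "targets": "1 0 0 0 0;1 0 0 0 0;1 0 0 0 0;1 0 0 0 0;1 0 0 0 0;1 -20 0 0 0;1 -30 0 0 0;1 -30 0 0 0;1 -20 0 0 0;1 0 0 0 0"
}}

```text
clock: 6.87
tool_pos: [0.6807, 0.0643, 0.4172]
eef_rot: [0.214, 0.671, -0.211, 0.678]
contact_force: [0.2, -0.2, 0.8]
opening: 1.0
```

Run:
```python
from h import *
p,d,K,T,st=shot("wrist","w7");print(st["clock"],st["tool_pos"],st["contact_force"],st["q"].round(2))
plan([.679,.064,.417],7.2)
c=np.array([.679,.064,.1601]);x,fv=fithex("w7",c,7.2,0,15);print(x,fv)
nutcrop("w7",c,7.2,x[2],"w7c",6)
```

```text
6.8667 [0.68071386 0.06426218 0.41721337] [ 0.15687719 -0.17839546  0.77191871] [-0.1   0.76 -0.13  1.36  0.11  1.02  0.71]
heading -34.96 turn about tool x -0.7358
shift mm [-2.5 -0.1 -1. ] norm 2.7 rows>= 0.06472147828625212
[-0.17451392 -0.11357883 -2.21466549] -56.34537887573242
```

View pics/w7c.png

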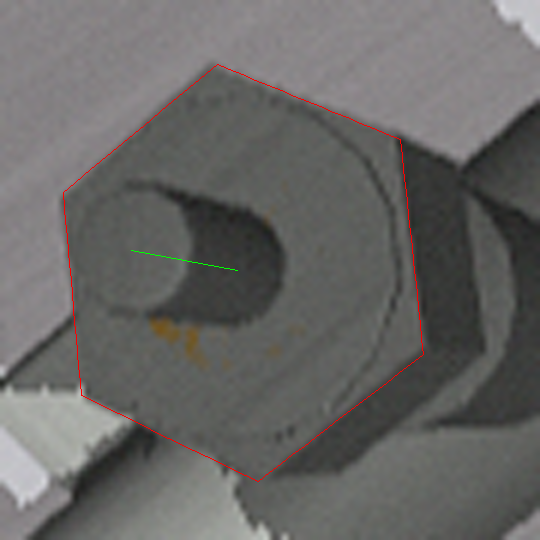

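Run:
```python
from h import *
s=plan([.47,-.285,.36]);print(s/11)
```

```text
heading -34.96 turn about tool x -0.0
shift mm [  54.5 -406.5   28. ] norm 411.1 rows>= 9.858688094958527
[  4.95530603 -36.95614109   2.54143307]
```

Emit:
{"api": "carry_out", "payload": {
  "targets": "1 5 -37 2.5 0;1 5 -37 2.5 0;1 5 -37 2.5 0;1 5 -37 2.5 0;1 5 -37 2.5 0;1 5 -37 2.5 0;1 5 -37 2.5 0;1 5 -37 2.5 0;1 5 -37 2.5 0;1 5 -37 2.5 0;1 5 -37 2.5 0;1 0 0 0 -0.104;1 0 0 0 -0.104;1 0 0 0 -0.104;1 0 0 0 -0.104;1 0 0 0 -0.104;1 0 0 0 -0.104;1 0 0 0 -0.104;1 0 0 0 0"
}}

```text
clock: 8.5
tool_pos: [0.4681, -0.2852, 0.3554]
eef_rot: [-0.042, 0.707, 0.043, 0.705]
contact_force: [1.5, 0.5, -0.4]
opening: 0.999
```

Run:
```python
from h import *
p,d,K,T,st=shot("wrist","w8");print(st["clock"],st["tool_pos"],st["q"].round(2))
plan([.47,-.285,.36],6.6)
C=cloud(d,K,T)
m=(C[...,2]>.009)&(C[...,2]<.03)&(d>.1);m[290:]=0
P=C[m];print(len(P),np.median(P[:,2]));cv2.imwrite("pics/m8.png",m*np.uint8(255))
```

```text
8.5 [ 0.4680843  -0.285202    0.35538463] [ 0.7   0.68 -0.4   1.84  0.38  0.7   1.78]
heading 6.65 turn about tool x 0.0009
shift mm [-4.5 -0.   1.8] norm 4.8 rows>= 0.11541017047302468
9528 0.015776911616161432
```

View pics/w8.png

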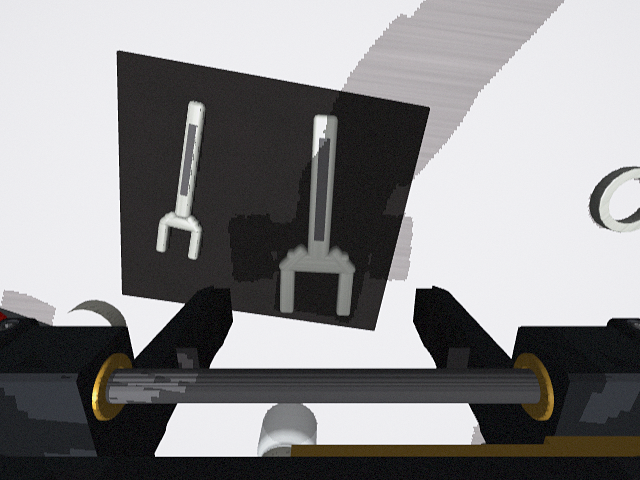

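```bash
cat >> h.py <<'E'
def ray(uv,K,T,z):
    uv=np.atleast_2d(uv).astype(float);q=np.c_[(uv-[K[0,2],K[1,2]])/[K[0,0],K[1,1]],np.ones(len(uv))]@T[:3,:3].T
    return T[:3,3]+q*((z-T[2,3])/q[:,2])[:,None]
E
python3 - <<'E'
from h import *
f=np.load("pics/w8.npz");p,d,K,T=f["p"],f["d"],f["K"],f["T"]
g=cv2.GaussianBlur(cv2.cvtColor(p,cv2.COLOR_BGR2GRAY),(0,0),.8).astype(int)
L=[]
for v in range(125,240,5):
    row=g[v,300:350];gr=np.diff(row);a=300+gr.argmax()+.5;b=300+gr.argmin()+.5;L.append((a,b,v))
L=np.array(L);print(L[::3])
A=ray(L[:,[0,2]],K,T,.018);Bp=ray(L[:,[1,2]],K,T,.018);M=(A+Bp)/2
w=np.linalg.norm(A-Bp,axis=1);print("width",w.round(4))
ok=abs(w-np.median(w))<.002;M=M[ok]
k=np.polyfit(M[:,0],M[:,1],1);print("heading",np.degrees(np.arctan(k[0])),"y at .48",np.polyval(k,.48))
pts=ray([(326,115),(287,313),(344,317),(293,295),(338,297),(316,272)],K,T,.018);print(pts.round(4))
b=cv2.resize(p[100:330,260:370],None,fx=5,fy=5);cv2.imwrite("pics/w8c.png",cv2.resize(b,None,fx=.52,fy=.52))
cv2.imwrite("pics/w8h.png",cv2.resize(p[230:330,260:370],None,fx=6,fy=6,interpolation=2));cv2.imwrite("pics/w8t.png",cv2.resize(p[100:150,290:360],None,fx=8,fy=8,interpolation=2))
E
```

```text
[[313.5 325.5 125. ]
 [312.5 318.5 140. ]
 [311.5 317.5 155. ]
 [310.5 333.5 170. ]
 [310.5 316.5 185. ]
 [309.5 315.5 200. ]
 [308.5 330.5 215. ]
 [308.5 329.5 230. ]]
width [0.0105 0.0212 0.0106 0.0053 0.0054 0.0054 0.0054 0.01   0.021  0.021
 0.0055 0.0055 0.0056 0.0056 0.0215 0.0056 0.0208 0.0209 0.021  0.0211
 0.0212 0.0204 0.0214]
heading 13.651865623315175 y at .48 -0.2765922982780194
[[ 0.3802 -0.2932  0.018 ]
 [ 0.5805 -0.3097  0.018 ]
 [ 0.5781 -0.2493  0.018 ]
 [ 0.5585 -0.3054  0.018 ]
 [ 0.5553 -0.2588  0.018 ]
 [ 0.5298 -0.2848  0.018 ]]
```

View pics/w8h.png

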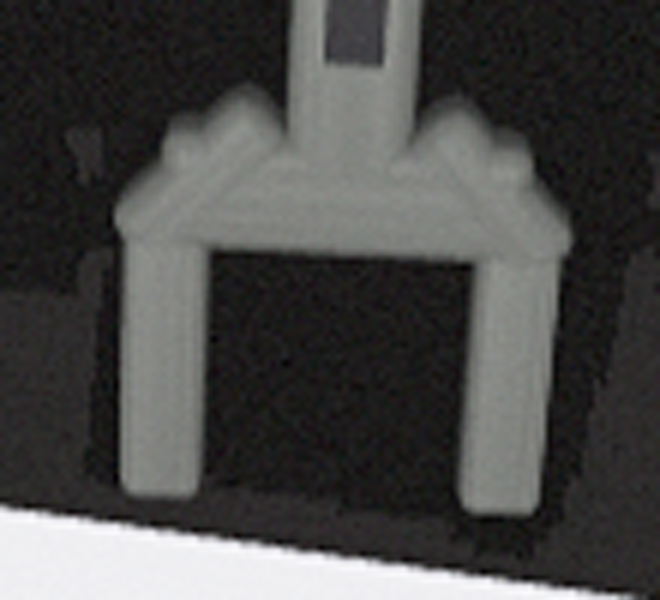

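View pics/w8t.png

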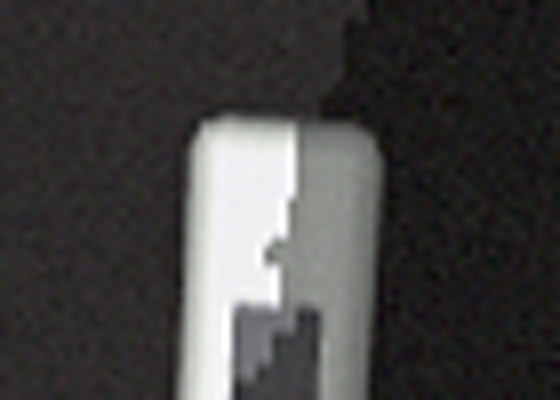

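Run:
```python
from h import *
f=np.load("pics/w8.npz");K,T=f["K"],f["T"]
q=ray([(313.8,115),(337.9,115),(280.3,312.5),(350.8,315.8),(294.7,271.3),(338.7,273.7),(293.3,312),(336.3,315)],K,T,.018)
tail=q[:2].mean(0);tip=q[2:4].mean(0);fl=q[4:6].mean(0);tipi=q[6:8].mean(0)
v=tip-tail;print(tail,tip,fl,tipi,np.linalg.norm(v),np.linalg.norm(tip-fl),np.degrees(np.arctan2(v[1],v[0])),(tip+tail)/2, "prong outer",np.linalg.norm(q[2]-q[3]))
```

```text
[ 0.38019511 -0.29334865  0.018     ] [ 0.57826265 -0.27958349  0.018     ] [ 0.53027225 -0.28396067  0.018     ] [ 0.5775809  -0.28049243  0.018     ] 0.19854529102449592 0.048189611476906764 3.97551070974593 [ 0.47922888 -0.28646607  0.018     ] prong outer 0.07456356587292173
```

Run:
```python
from h import *
plan([.4645,-.2875,.172],4.0)
```

```text
heading 6.65 turn about tool x 0.0463
shift mm [183.5  -2.   -3.8] norm 183.6 rows>= 4.402744518261301
```

Emit:
{"api": "carry_out", "payload": {
  "targets": "1 0 0 0 0.046;1 30 -2 -3.8 0;1 35 0 0 0;1 35 0 0 0;1 30 0 0 0;1 25 0 0 0;1 15 0 0 0;1 8 0 0 0;1 0 0 0 0;1 0 0 0 0"
}}

```text
clock: 9.38
tool_pos: [0.4652, -0.2873, 0.1787]
eef_rot: [-0.025, 0.707, 0.025, 0.707]
contact_force: [0.3, 0.5, 0.1]
opening: 1.0
```

Run:
```python
from h import *
st=r.get_state();print(st["clock"],st["contact_force"])
plan([.4645,-.2875,.172],4.0)
```

```text
9.3833 [0.25113317 0.53961773 0.07618173]
heading 4.08 turn about tool x 0.0014
shift mm [ 6.7 -0.1 -0.7] norm 6.8 rows>= 0.16215915801274292
```

Emit:
{"api": "carry_out", "payload": {
  "targets": "1 6 0 0 0;1 0 0 0 0;0 0 0 0 0;0 0 0 0 0;0 0 0 0 0;0 0 0 0 0;0 0 0 0 0;0 0 0 0 0;0 0 0 0 0;0 0 0 0 0",
  "force": 20
}}

```text
clock: 10.22
tool_pos: [0.4652, -0.2874, 0.1727]
eef_rot: [-0.025, 0.707, 0.026, 0.707]
contact_force: [0.7, -0.0, 0.4]
opening: 0.421
```

Run:
```python
from h import *
p,d,K,T,st=shot("wrist","w9");print(st["clock"],st["tool_pos"],st["contact_force"],st["opening"])
```

```text
10.2167 [ 0.46517288 -0.28744273  0.17268435] [ 0.65435178 -0.01791738  0.43749656] 0.4211405007859473
```

View pics/w9.png

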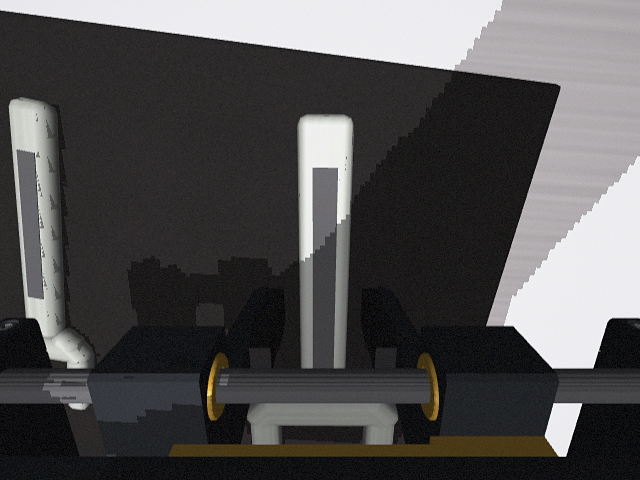

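Emit:
{"api": "carry_out", "payload": {
  "targets": "0 0 0 0 0;0 0 0 0 0;0 0 0 0 0;0 0 0 0 0;0 0 0 0 0;0 0 0 0 0;0 -10 0 0 0;0 -20 0 0 0;0 -20 0 0 0;0 0 0 0 0",
  "force": 20
}}

```text
clock: 11.1
tool_pos: [0.466, -0.288, 0.2259]
eef_rot: [-0.026, 0.705, 0.025, 0.708]
contact_force: [0.5, 0.9, -2.3]
opening: 0.244
```

Run:
```python
from h import *
p,d,K,T,st=shot("wrist","w10");print(st["clock"],st["tool_pos"],st["contact_force"],st["moment"],st["opening"])
shot("side","s10")
```

```text
11.1 [ 0.46598416 -0.28803499  0.2258545 ] [ 0.47673773  0.93597706 -2.25154979] [ 0.00915995 -0.01700839  0.03623345] 0.24400346065412873
```

View pics/w10.png

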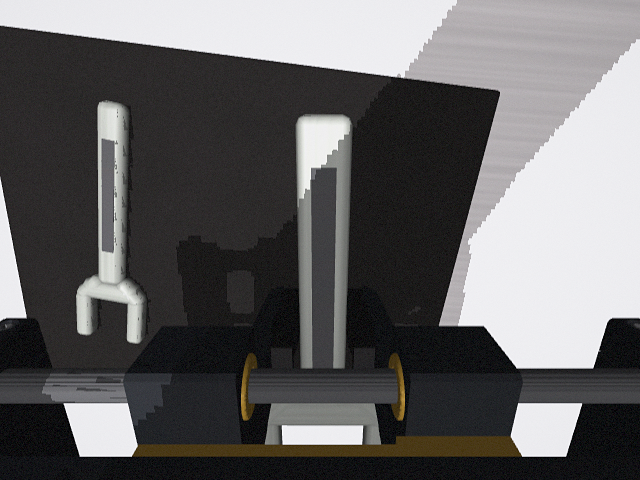

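View pics/s10.png

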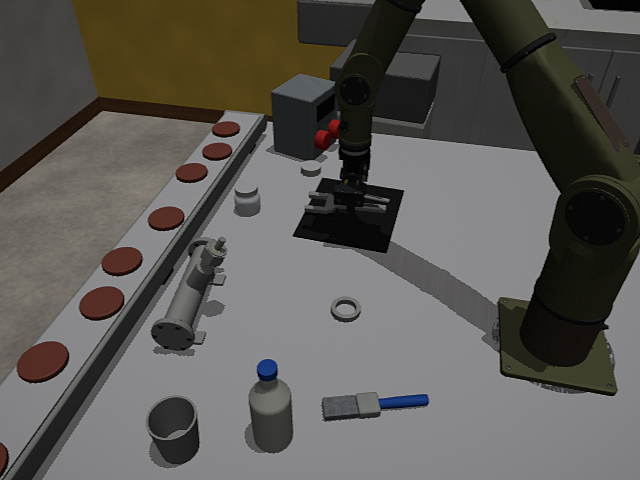

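Run:
```python
from h import *
f=np.load("pics/w10.npz");K,T=f["K"],f["T"];st=r.get_state()
q=ray([(297,117),(351,117)],K,T,st["tool_pos"][2]-.1547);M=R.from_quat(st["eef_rot"]).as_matrix();print((q-st["tool_pos"])@M)
s=plan([.625,.029,.395]);print(s/10);plan([.625,.029,.395],40.9)
```

```text
[[ 0.15461215 -0.01125006 -0.08342614]
 [ 0.15459916  0.00903589 -0.08342486]]
heading 4.12 turn about tool x -0.0
shift mm [-171.7  304.4  182.2] norm 394.1 rows>= 9.45128437218094
[-17.17245358  30.43967636  18.21612804]
heading 4.12 turn about tool x -0.6419
shift mm [-171.7  134.7  328.2] norm 394.1 rows>= 9.451284372180938
```

Emit:
{"api": "carry_out", "payload": {
  "targets": "0 -30 0 0 0;0 -30 0 0 0;0 -14 31 18 0;0 -14 31 18 0;0 -14 31 18 0;0 -14 31 18 0;0 -14 31 18 0;0 -14 31 18 0;0 -14 31 18 0;0 -14 31 18 0;0 0 28 18 0;0 0 28 18 0;0 0 0 0 -0.107;0 0 0 0 -0.107;0 0 0 0 -0.107;0 0 0 0 -0.107;0 0 0 0 -0.107;0 0 0 0 -0.107;0 0 0 0 0;0 0 0 0 0",
  "force": 20
}}

```text
clock: 12.87
tool_pos: [0.6224, 0.0284, 0.3932]
eef_rot: [-0.246, 0.664, 0.246, 0.662]
contact_force: [0.7, -0.2, -3.2]
opening: 0.243
```

Run:
```python
from h import *
p,d,K,T,st=shot("wrist","w11");print(st["clock"],st["tool_pos"],st["contact_force"],st["moment"],st["opening"],st["q"].round(2))
plan([.625,.029,.375],40.9)
shot("side","s11")
```

```text
12.8667 [0.62244319 0.02841573 0.39320559] [ 0.73417091 -0.19635154 -3.19983099] [ 0.0409265   0.07648359 -0.01222525] 0.24334749613372858 [ 0.16  0.74 -0.52  1.57  0.43  0.95  1.78]
heading 40.75 turn about tool x -0.0026
shift mm [18.5 -1.3  2.2] norm 18.7 rows>= 0.44848342688908466
```

View pics/w11.png

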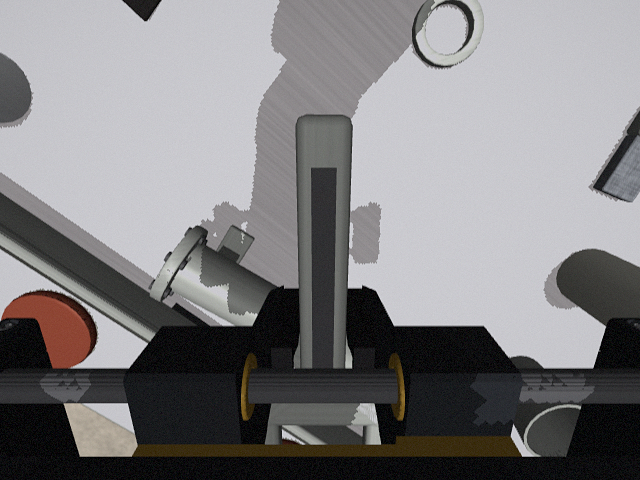

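View pics/s11.png

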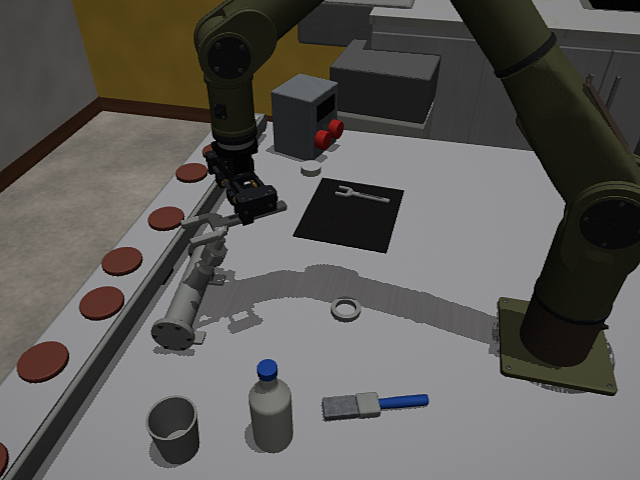

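Emit:
{"api": "carry_out", "payload": {
  "targets": "0 8 -1 2 0;0 8 0 0 0;0 4 0 0 0;0 4 0 0 0;0 4 0 0 0;0 0 0 0 0",
  "force": 20
}}

```text
clock: 13.47
tool_pos: [0.6249, 0.0292, 0.3662]
eef_rot: [-0.247, 0.663, 0.247, 0.662]
contact_force: [-1.1, -0.2, -0.4]
opening: 0.248
```

Run:
```python
from h import *
p,d,K,T,st=shot("wrist","w12");print(st["clock"],st["tool_pos"],st["contact_force"],st["moment"],st["opening"])
```

```text
13.4667 [0.62485367 0.02916799 0.36622617] [-1.053787   -0.17700178 -0.42401776] [-0.06367651  0.20291618 -0.01373992] 0.24827425130846134
```

View pics/w12.png

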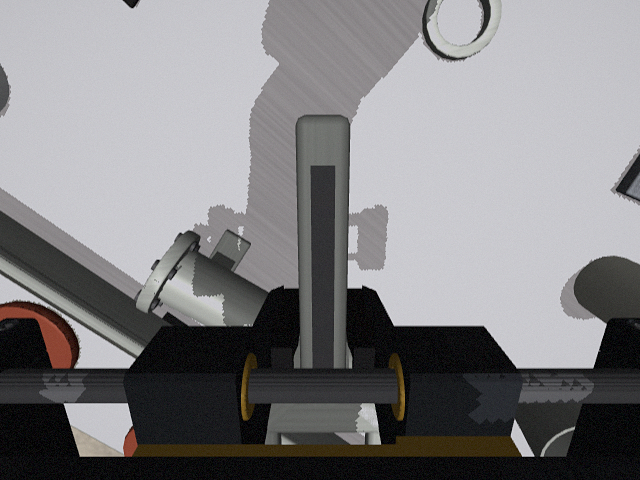

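Emit:
{"api": "carry_out", "payload": {
  "targets": "0 4 0 0 0;0 4 0 0 0;0 4 0 0 0;0 0 0 0 0",
  "force": 15
}}

```text
clock: 13.85
tool_pos: [0.625, 0.0294, 0.3541]
eef_rot: [-0.247, 0.662, 0.247, 0.663]
contact_force: [0.3, 0.2, -0.1]
opening: 0.245
```

Run:
```python
from h import *
p,d,K,T,st=shot("wrist","w13");print(st["clock"],st["tool_pos"],st["contact_force"],st["moment"],st["opening"])
shot("side","s13")
b=cv2.imread("pics/s13.png")[150:300,130:330];cv2.imwrite("pics/s13c.png",cv2.resize(b,None,fx=4,fy=4,interpolation=2))
```

```text
13.85 [0.62503666 0.02935745 0.35408183] [ 0.28983644  0.23733468 -0.06441322] [ 0.11911376 -0.0775779  -0.02908386] 0.24526612699806236
```

View pics/w13.png

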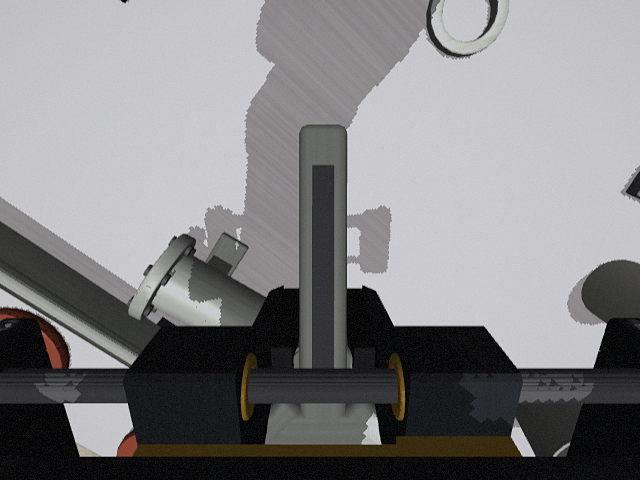

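View pics/s13c.png

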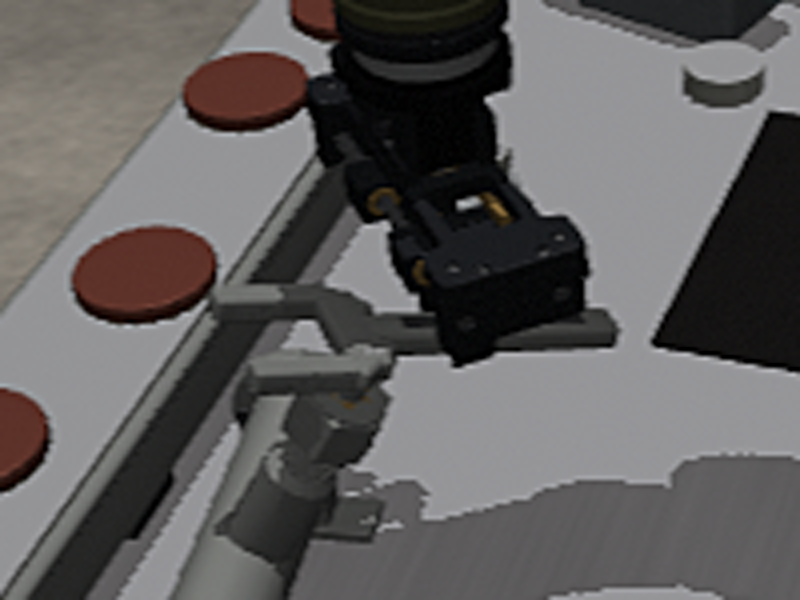

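Emit:
{"api": "carry_out", "payload": {
  "targets": "0 4 0 0 0;0 4 0 0 0;0 4 0 0 0;0 0 0 0 0",
  "force": 15
}}

```text
clock: 14.28
tool_pos: [0.6246, 0.029, 0.3417]
eef_rot: [-0.247, 0.663, 0.247, 0.662]
contact_force: [-0.4, 0.3, -0.4]
opening: 0.249
```

```bash
cat >> h.py <<'E'
def pitch(tag,st,u0=290,u1=360):
    """handle top-surface depth profile in tool frame -> pitch deg"""
    f=np.load(f"pics/{tag}.npz");K,T,d=f["K"],f["T"],f["d"]
    C=cloud(d,K,T);M=R.from_quat(st["eef_rot"]).as_matrix();L=(C-st["tool_pos"])@M
    m=(abs(L[...,1])<.008)&(L[...,0]>.13)&(L[...,0]<.24)&(L[...,2]>-.1)&(L[...,2]<-.03)&(d>.08);m[365:]=0
    P=L[m];k=np.polyfit(P[:,2],P[:,0],1)
    for _ in range(4):
        e=P[:,0]-np.polyval(k,P[:,2]);P=P[abs(e)<max(.002,2*np.median(abs(e)))];k=np.polyfit(P[:,2],P[:,0],1)
    # roll
    A=np.c_[P[:,2],P[:,1],np.ones(len(P))];s=np.linalg.lstsq(A,P[:,0],rcond=None)[0]
    print("pitch",np.degrees(np.arctan(-k[0])).round(1),"top x at z=0",k[1].round(4),"roll slope deg",np.degrees(np.arctan(s[1])).round(1),"zmin",np.percentile(P[:,2],1).round(4),"ymean",P[:,1].mean().round(4),len(P))
E
python3 - <<'E'
from h import *
p,d,K,T,st=shot("wrist","w14");print(st["clock"],st["tool_pos"],st["contact_force"],st["moment"],st["opening"])
pitch("w14",st);
E
```

```text
14.2833 [0.62461384 0.02904918 0.34169387] [-0.43416397  0.27654841 -0.40229   ] [-0.00743973  0.0882846  -0.00337175] 0.24909816385669556
pitch 32.7 top x at z=0 0.1535 roll slope deg 2.1 zmin -0.0737 ymean -0.0001 3237
```

View pics/w14.png

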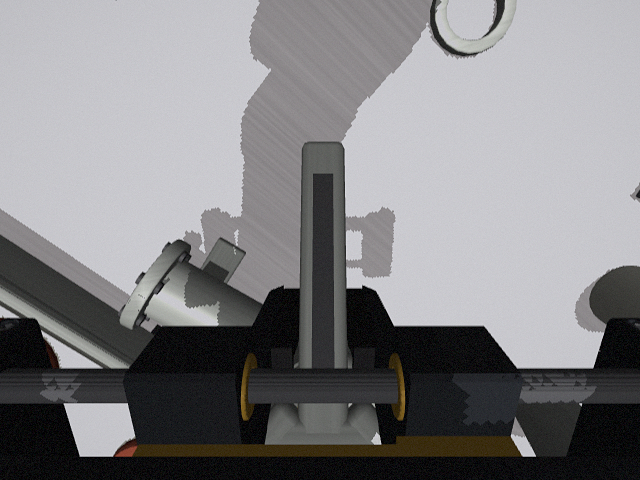

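Run:
```python
from h import *
plan([.5746,-.0220,.36],39.5)
plan([.5746,-.0220,.249],39.5)
plan([.6159,.0120,.2764],39.5)
```

```text
heading 40.92 turn about tool x 0.0248
shift mm [-18.1  -7.6 -71. ] norm 73.7 rows>= 1.7676238855622444
heading 40.92 turn about tool x 0.0248
shift mm [ 92.9  -7.6 -71. ] norm 117.2 rows>= 2.810596745397688
heading 40.92 turn about tool x 0.0248
shift mm [ 65.5  -7.6 -17.6] norm 68.2 rows>= 1.6364780621892943
```

Emit:
{"api": "carry_out", "payload": {
  "targets": "0 -10 0 0 0.025;0 -10 0 0 0;0 0 -2 -18 0;0 0 -2 -18 0;0 0 -2 -18 0;0 5 -1.5 -17 0;0 18 0 0 0;0 22 0 0 0;0 22 0 0 0;0 22 0 0 0;0 15 0 0 0;0 8 0 0 0;0 0 0 0 0;0 0 0 0 0",
  "force": 25
}}

```text
clock: 15.5
tool_pos: [0.5754, -0.0215, 0.2514]
eef_rot: [-0.239, 0.665, 0.239, 0.666]
contact_force: [0.5, 0.4, -1.9]
opening: 0.246
```

Run:
```python
from h import *
p,d,K,T,st=shot("wrist","w15");print(st["clock"],st["tool_pos"],st["contact_force"],st["moment"],st["opening"])
pitch("w15",st);plan([.5746,-.0220,.249],39.5)
for n in("side","top"):
    p,d,K,T,st=shot(n,n[0]+"15");u,v=proj([.66,.04,.15],K,T)[0].astype(int)
    cv2.imwrite(f"pics/{n[0]}15c.png",cv2.resize(p[max(v-60,0):v+60,u-80:u+80],None,fx=5,fy=5,interpolation=2))
```

```text
15.5 [ 0.57537505 -0.02145053  0.25143784] [ 0.48913905  0.442113   -1.89247073] [ 0.02974998  0.05457463 -0.03939675] 0.24644870376808106
pitch 32.4 top x at z=0 0.1534 roll slope deg 1.9 zmin -0.0742 ymean -0.0001 3287
heading 39.48 turn about tool x -0.0003
shift mm [ 2.9  0.2 -1.1] norm 3.1 rows>= 0.07442046135549261
```

View pics/s15c.png

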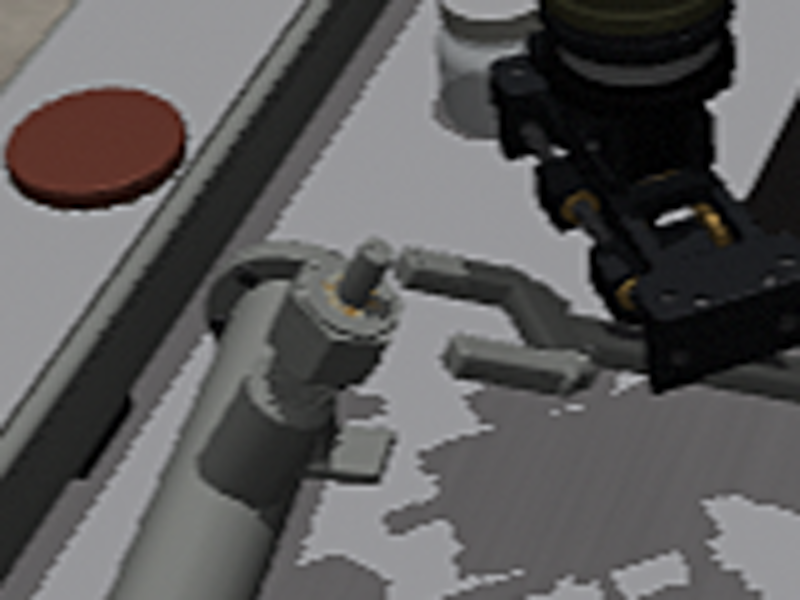

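View pics/t15c.png

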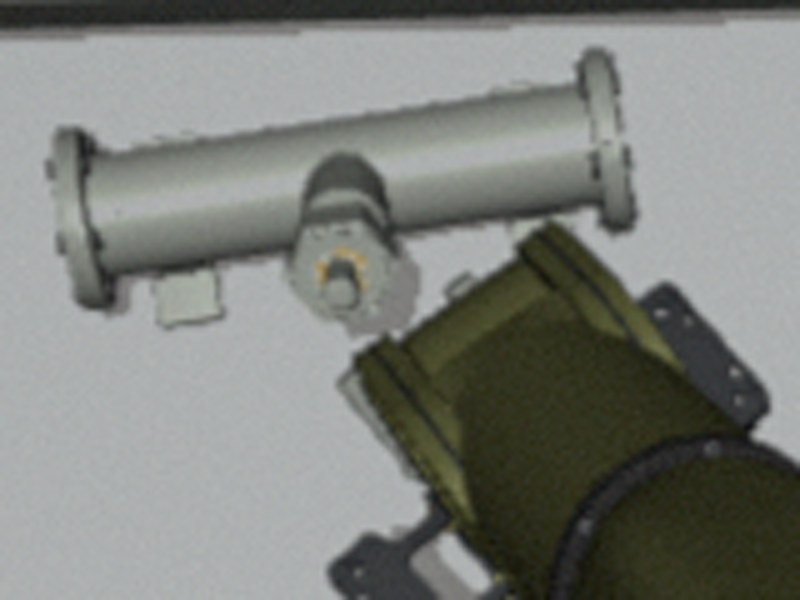

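View pics/w15.png

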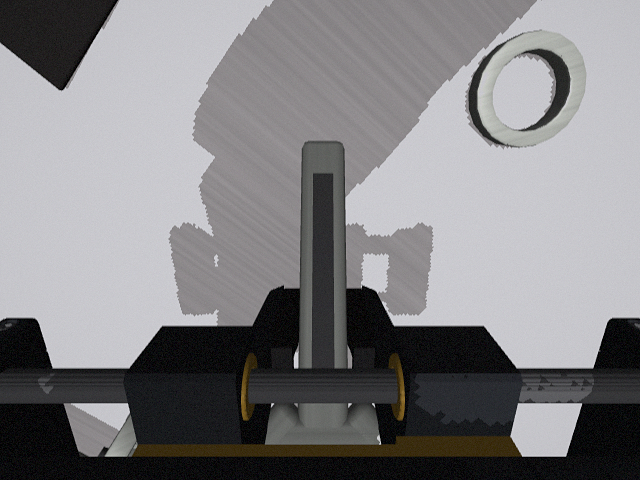

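```bash
cat >> h.py <<'E'
def overlay(tag,st,c,head,ang,pit,out,ctr,Lg=.0935,roll=0,half=(80,60),s=5,gx=.1617):
    f=np.load(f"pics/{tag}.npz");p,K,T=f["p"].copy(),f["K"],f["T"];M=R.from_quat(st["eef_rot"]).as_matrix()
    a=np.radians(pit);w=np.array([-np.sin(a),0,np.cos(a)]);y=np.array([0,1.,0]);n=np.cross(w,y) # tool frame
    q=np.radians(roll);y,n=np.cos(q)*y+np.sin(q)*n,np.cos(q)*n-np.sin(q)*y
    J=np.array([gx,-.0005,0])+Lg*w
    def W(x,yy,zz): return st["tool_pos"]+M@(J+(x*w+yy*y+zz*n)/1000)
    u,v=proj(ctr,K,T)[0].astype(int);u0,v0=u-half[0],max(v-half[1],0)
    b=cv2.resize(p[v0:v+half[1],u0:u+half[0]],None,fx=s,fy=s,interpolation=cv2.INTER_CUBIC)
    def pl(P,col): cv2.polylines(b,[((proj(np.array(P),K,T)-[u0,v0]+.5)*s).astype(int)],False,col,1)
    sgn=np.sign((M@n)[2]); 
    for zz,col in((7*sgn,(0,255,255)),(-7*sgn,(0,128,255))):
        pl([W(22,37.5,zz),W(22,22.5,zz),W(-26,22.5,zz),W(-26,-22.5,zz),W(22,-22.5,zz),W(22,-37.5,zz)],col)
    pl(hexpts(c,head,ang,.014),(0,0,255));pl(hexpts(c,head,ang,-.014),(255,0,0))
    cv2.imwrite(f"pics/{out}.png",b)
    print("jaw-nut in branch frame mm",((W(0,0,0)-c)@branchR(head)*1000).round(1),"w",(branchR(head).T@(M@w)).round(3),"yw",(branchR(head).T@(M@y)).round(3))
E
python3 - <<'E'
from h import *
st=r.get_state();c=np.array([.679,.064,.1601])
overlay("s15",st,c,7.2,-1.5,30,"s15o",[.66,.04,.15])
E
```

```text
jaw-nut in branch frame mm [-49.8 -29.1   2.4] w [0.884 0.462 0.069] yw [-0.463  0.845  0.266]
```

View pics/s15o.png

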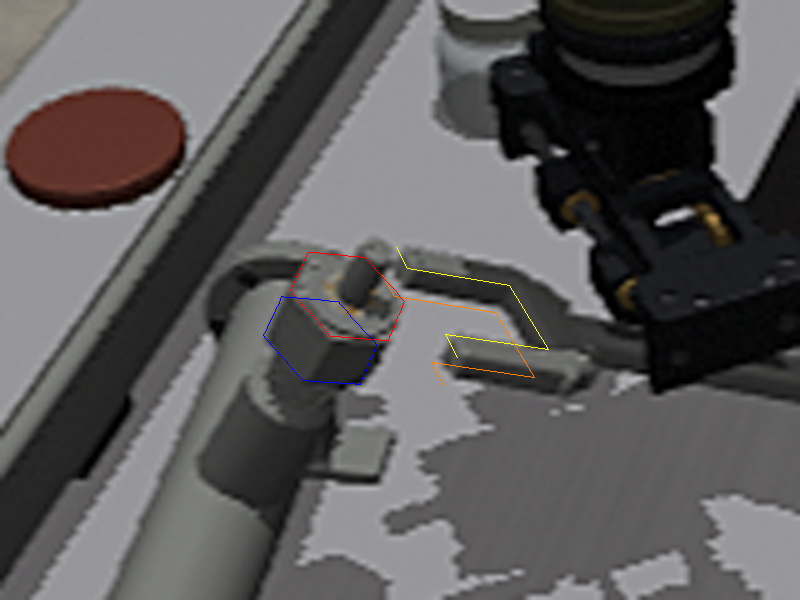

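Run:
```python
from h import *
st=r.get_state();B=branchR(7.2);M=R.from_quat(st["eef_rot"]).as_matrix()
v=np.array([49.8,29.1,-2.4])
f=np.radians(28.5);d=np.array([np.cos(f),np.sin(f),0]);n=np.array([-np.sin(f),np.cos(f),0])
print("lat",M.T@B@(n*(v@n)+[0,0,-2.4]),"fwd",v@d,M.T@B@(d*(v@d)))
```

```text
lat [2.51164118 1.1079108  1.22644731] fwd 57.65041213412048 [-25.22163865  -0.20889555  51.84009381]
```

Emit:
{"api": "carry_out", "payload": {
  "targets": "0 2 1 1 0;0 -3.5 0 7.2 0;0 -3.5 0 7.2 0;0 -3.5 0 7.2 0;0 0 0 0 0;0 -2 0 4 0;0 -2 0 4 0;0 0 0 0 0",
  "force": 15
}}

```text
clock: 16.32
tool_pos: [0.5984, -0.0005, 0.2636]
eef_rot: [-0.239, 0.665, 0.239, 0.666]
contact_force: [0.0, 1.5, -0.2]
opening: 0.252
```

```bash
cat > chk.py <<'E'
import sys
from h import *
n=sys.argv[1];pit=float(sys.argv[2]);roll=float(sys.argv[3]);ang=float(sys.argv[4])
p,d,K,T,st=shot("wrist","w"+n);print(round(st["clock"],2),st["tool_pos"].round(4),"F",st["contact_force"].round(1),"M",st["moment"].round(2),st["opening"].round(3))
pitch("w"+n,st)
shot("side","s"+n);c=np.array([.679,.064,.1601])
overlay("s"+n,st,c,7.2,ang,pit,"s"+n+"o",[.66,.04,.15],roll=roll)
E
python3 chk.py 16 30 0 -1.5
```

```text
Traceback (most recent call last):
  File "chk.py", line 4, in <module>
    p,d,K,T,st=shot("wrist","w"+n);print(round(st["clock"],2),st["tool_pos"].round(4),"F",st["contact_force"].round(1),"M",st["moment"].round(2),st["opening"].round(3))
                                                                                                                                                 ^^^^^^^^^^^^^^^^^^^
AttributeError: 'float' object has no attribute 'round'
```

```bash
sed -i 's/st\["opening"\].round(3)/round(st["opening"],3)/' chk.py; python3 chk.py 16 30 0 -1.5
```

```text
16.37 [ 0.5984 -0.0007  0.2636] F [ 0.1  1.5 -0.6] M [0.27 0.03 0.12] 0.251
pitch 33.3 top x at z=0 0.1533 roll slope deg 2.5 zmin -0.0734 ymean -0.0001 3173
jaw-nut in branch frame mm [-22.3 -11.1  -0.2] w [0.884 0.463 0.069] yw [-0.463  0.845  0.267]
```

View pics/s16o.png

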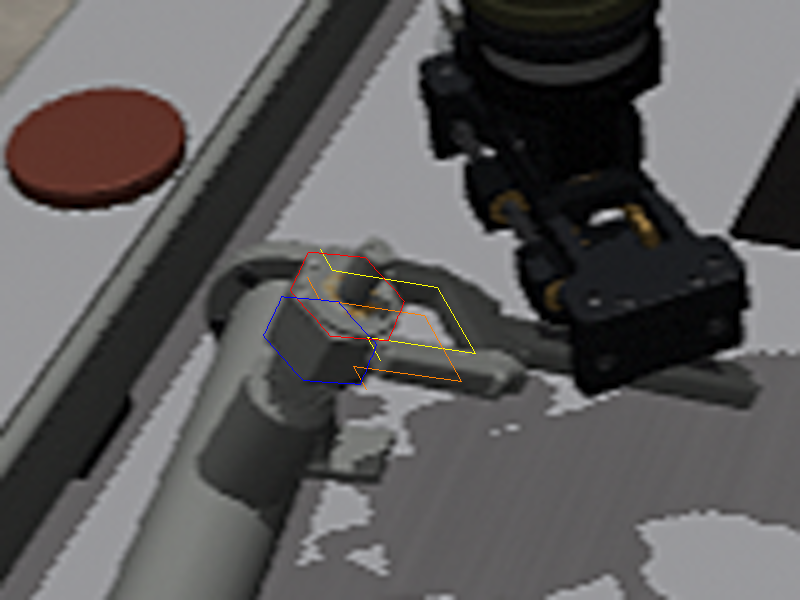

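Emit:
{"api": "carry_out", "payload": {
  "targets": "0 -2 0 4 0;0 -2 0 4 0;0 0 0 0 0;0 0 0 0 0",
  "force": 15
}}

```text
clock: 16.8
tool_pos: [0.6046, 0.0041, 0.2675]
eef_rot: [-0.239, 0.665, 0.239, 0.666]
contact_force: [-0.1, 1.3, -0.9]
opening: 0.249
```

```bash
python3 chk.py 17 30 0 -1.5
```

```text
16.8 [0.6046 0.0041 0.2675] F [-0.1  1.3 -0.9] M [0.29 0.01 0.15] 0.249
pitch 34.1 top x at z=0 0.1534 roll slope deg 3.1 zmin -0.0726 ymean -0.0001 3085
jaw-nut in branch frame mm [-14.5  -7.1  -0.2] w [0.884 0.463 0.069] yw [-0.463  0.845  0.267]
```

View pics/s17o.png

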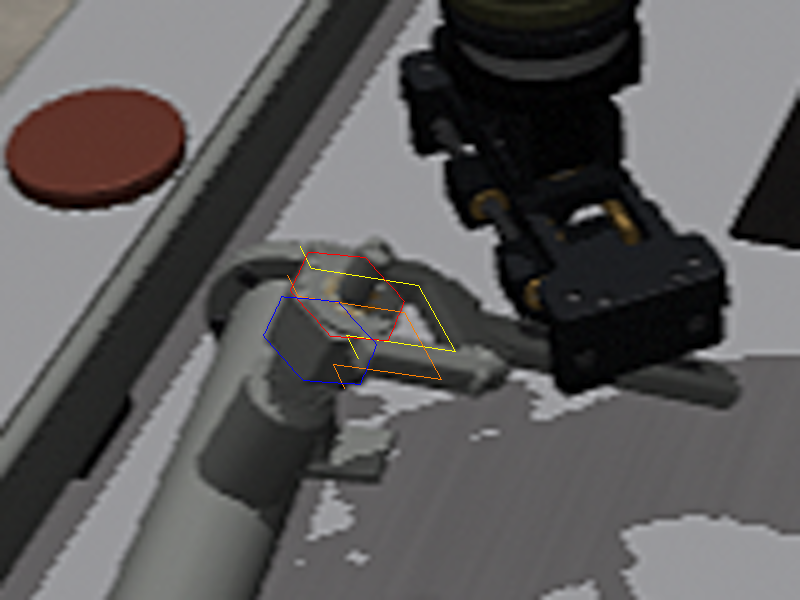

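Run:
```python
from h import *
f=np.load("pics/s17.npz");p,K,T=f["p"],f["K"],f["T"]
u,v=proj([.679,.064,.16],K,T)[0].astype(int);print(u,v)
cv2.imwrite("pics/s17z.png",cv2.convertScaleAbs(cv2.resize(p[v-28:v+32,u-20:u+50],None,fx=10,fy=10,interpolation=2),alpha=1.6))
```

```text
213 252
```

View pics/s17z.png

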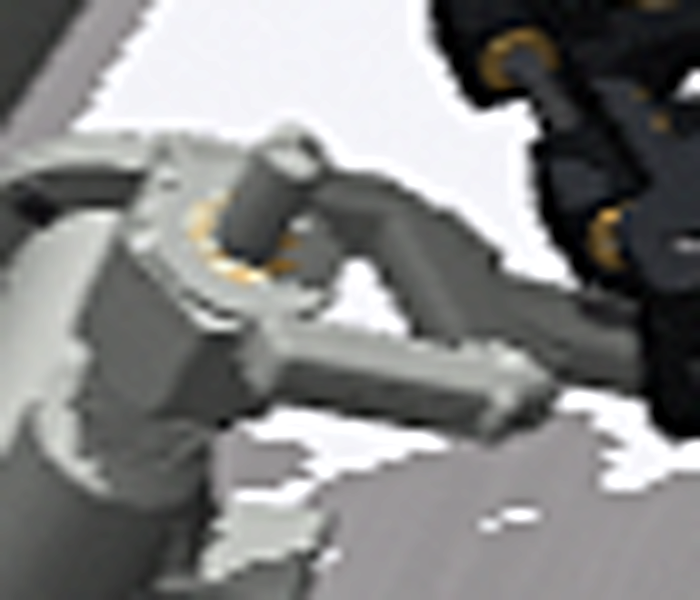

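Emit:
{"api": "carry_out", "payload": {
  "targets": "0 -2 0 4 0;0 -2 0 4 0;0 0 0 0 0;0 0 0 0 0",
  "force": 15
}}

```text
clock: 17.23
tool_pos: [0.6108, 0.0092, 0.2715]
eef_rot: [-0.239, 0.665, 0.239, 0.666]
contact_force: [-0.9, 1.1, -1.1]
opening: 0.247
```

```bash
cat >> chk.py <<'E'
f=np.load(f"pics/s{n}.npz");p=f["p"]
cv2.imwrite(f"pics/s{n}z.png",cv2.convertScaleAbs(cv2.resize(p[217:287,183:273],None,fx=8,fy=8,interpolation=2),alpha=1.6))
E
python3 chk.py 18 30 0 -1.5
```

```text
17.23 [0.6108 0.0092 0.2715] F [-0.9  1.1 -1.1] M [0.2  0.03 0.16] 0.247
pitch 34.9 top x at z=0 0.1533 roll slope deg 3.4 zmin -0.072 ymean -0.0002 3007
jaw-nut in branch frame mm [-6.6 -2.9 -0.1] w [0.884 0.462 0.069] yw [-0.463  0.845  0.267]
```

View pics/s18z.png

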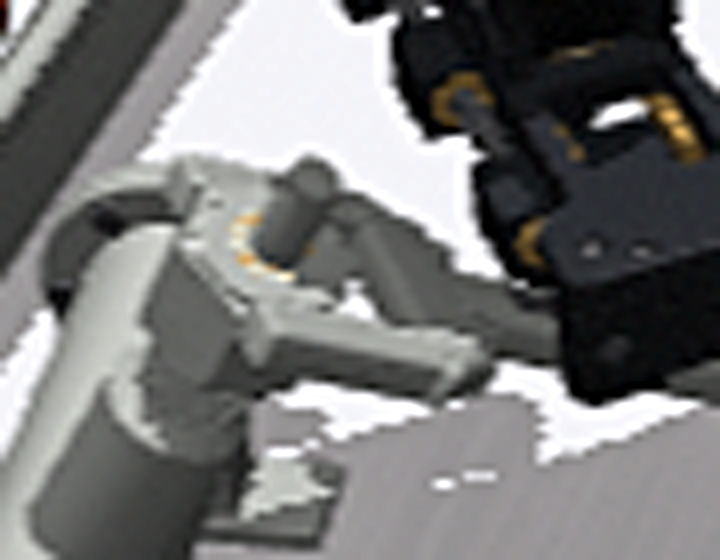

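Emit:
{"api": "carry_out", "payload": {
  "targets": "0 -1 0 3.5 0;0 -1 0 3.5 0;0 0 0 0 0;0 0 0 0 0",
  "force": 15
}}

```text
clock: 17.67
tool_pos: [0.616, 0.0134, 0.2733]
eef_rot: [-0.239, 0.665, 0.239, 0.666]
contact_force: [-1.3, 0.5, -1.0]
opening: 0.254
```

```bash
python3 chk.py 19 32 0 -1.5
```

```text
17.67 [0.616  0.0134 0.2733] F [-1.3  0.5 -1. ] M [0.07 0.07 0.13] 0.254
pitch 36.2 top x at z=0 0.1532 roll slope deg 3.9 zmin -0.0709 ymean -0.0002 2871
jaw-nut in branch frame mm [-0.7 -0.3  1.7] w [0.886 0.453 0.101] yw [-0.463  0.845  0.267]
```

View pics/s19z.png

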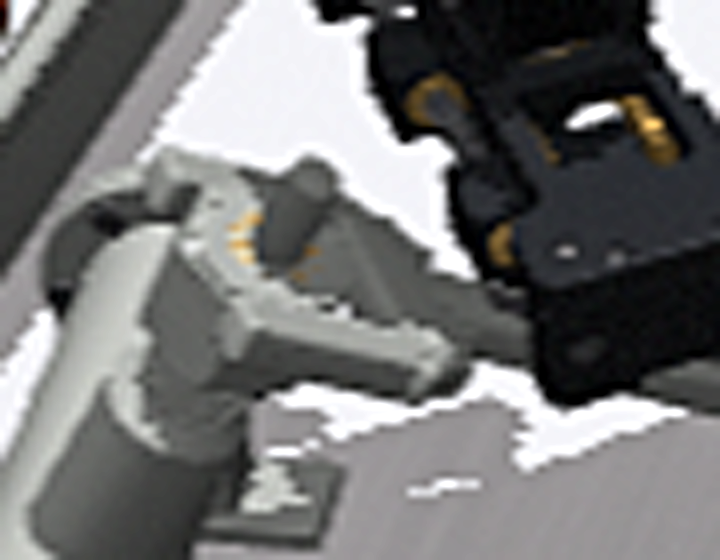

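View pics/w19.png

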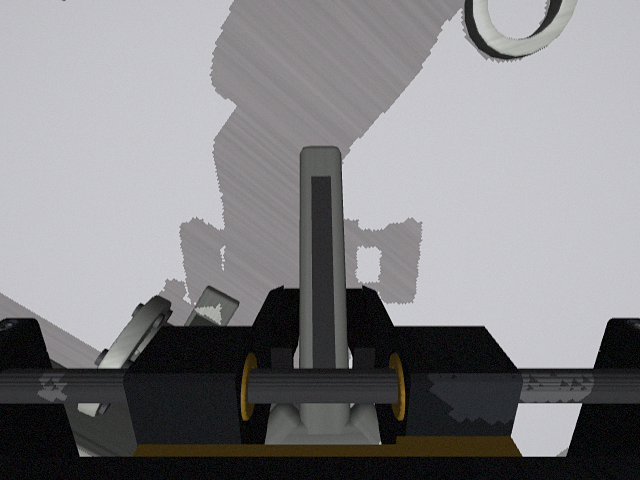

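```bash
cat >> h.py <<'E'
def circ(phi,c=np.array([.679,.064,.1601]),head=7.2,Lg=.0935,zoff=0.):
    B=branchR(head);f=np.radians(phi)
    P=c+B@np.array([-Lg*np.cos(f),-Lg*np.sin(f),zoff])+[0,0,.1617]
    return P,head+np.degrees(np.arctan2(np.sin(f),np.cos(f)*np.cos(np.pi/6)))
def arc(phis,zoff=0.,start=None):
    """increment rows along circle; first row from measured pose correction separately"""
    for a,b in zip(phis[:-1],phis[1:]):
        P0,h0=circ(a,zoff=zoff);P1,h1=circ(b,zoff=zoff);H=np.radians(h0);z=np.array([np.cos(H),np.sin(H),0]);x=np.array([0,0,-1.]);y=np.cross(z,x);D=(P1-P0)*1000
        print(f"0 {D@x:.1f} {D@y:.1f} {D@z:.1f} {-np.radians(h1-h0):.3f}",end=";")
    print()
E
python3 - <<'E'
from h import *
st=r.get_state();P,h=circ(28.5);print(P,h,st["tool_pos"]);plan(P,h)
arc(np.arange(28.5,-47,-4))
E
```

```text
[0.613992   0.01081864 0.2807153 ] 39.28570659657697 [0.61595419 0.01336929 0.27334553]
heading 39.49 turn about tool x 0.0036
shift mm [-7.4 -0.7 -3.1] norm 8.0 rows>= 0.1928473622256178
0 1.5 6.3 1.0 0.076;0 1.2 6.3 0.9 0.077;0 1.0 6.4 0.8 0.078;0 0.8 6.4 0.7 0.079;0 0.6 6.5 0.6 0.080;0 0.4 6.5 0.5 0.080;0 0.1 6.5 0.3 0.081;0 -0.1 6.5 0.2 0.081;0 -0.3 6.5 0.1 0.080;0 -0.5 6.5 -0.0 0.080;0 -0.8 6.5 -0.2 0.079;0 -1.0 6.4 -0.3 0.078;0 -1.2 6.4 -0.4 0.077;0 -1.4 6.4 -0.5 0.076;0 -1.6 6.3 -0.5 0.075;0 -1.8 6.2 -0.6 0.073;0 -2.0 6.2 -0.6 0.072;0 -2.2 6.1 -0.7 0.070;
```

Emit:
{"api": "carry_out", "payload": {
  "targets": "0 0 0 0 0;0 0 0 0 0;0 0 6.3 0.5 0.076;0 0 6.3 0.5 0.077;0 0 6.4 0.5 0.078;0 0 6.4 0.4 0.079;0 0 6.5 0.4 0.08;0 0 0 0 0;0 0 0 0 0",
  "force": 30
}}

```text
clock: 18.52
tool_pos: [0.6013, 0.0405, 0.2731]
eef_rot: [-0.107, 0.7, 0.105, 0.699]
contact_force: [-1.5, -3.5, -2.8]
opening: 0.247
```

```bash
python3 chk.py 20 30 0 -10
python3 - <<'E'
from h import *
P,h=circ(8.5);print(P,h);plan(P,h)
E
```

```text
18.52 [0.6013 0.0405 0.2731] F [-1.5 -3.5 -2.8] M [-0.87  0.16  0.11] 0.247
pitch 38.2 top x at z=0 0.1533 roll slope deg 3.7 zmin -0.0693 ymean -0.0004 2679
jaw-nut in branch frame mm [-1.4 -0.3 -1.6] w [0.988 0.152 0.005] yw [-0.152  0.985  0.085]
[0.60127966 0.04025162 0.27556351] 16.991162508913387
heading 17.19 turn about tool x 0.0036
shift mm [-2.6 -0.  -0.1] norm 2.6 rows>= 0.06163737065037834
```

View pics/s20z.png

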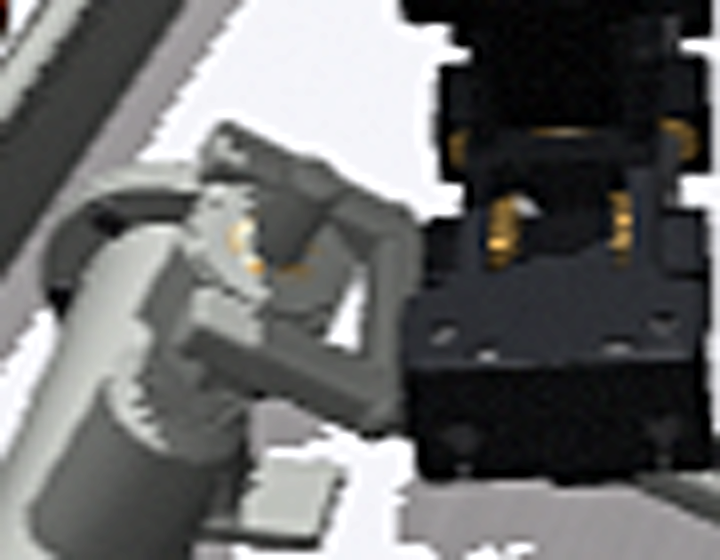

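Emit:
{"api": "carry_out", "payload": {
  "targets": "0 0.4 6.5 0.5 0.08;0 0.1 6.5 0.3 0.081;0 0 6.5 0.2 0.081;0 -0.3 6.5 0.1 0.08;0 -0.5 6.5 0 0.08;0 -0.8 6.5 -0.2 0.079;0 0 0 0 0;0 0 0 0 0",
  "force": 30
}}

```text
clock: 19.28
tool_pos: [0.5982, 0.0791, 0.274]
eef_rot: [0.064, 0.705, -0.065, 0.704]
contact_force: [-3.1, -5.0, -0.8]
opening: 0.249
```

```bash
python3 chk.py 21 32 0 -30
python3 - <<'E'
from h import *
P,h=circ(-15.5);print(P,h);plan(P,h)
E
```

```text
19.28 [0.5982 0.0791 0.274 ] F [-3.1 -5.  -0.8] M [-0.89  0.35 -0.05] 0.249
pitch 39.1 top x at z=0 0.1534 roll slope deg 1.0 zmin -0.0681 ymean -0.0 2706
jaw-nut in branch frame mm [-1.8  0.4  2.9] w [ 0.965 -0.256  0.053] yw [ 0.261  0.953 -0.153]
[0.59845519 0.07901021 0.27675028] -10.556458495674413
heading -10.43 turn about tool x 0.0022
shift mm [-2.8  0.   0.3] norm 2.8 rows>= 0.06672703483448857
```

View pics/s21z.png

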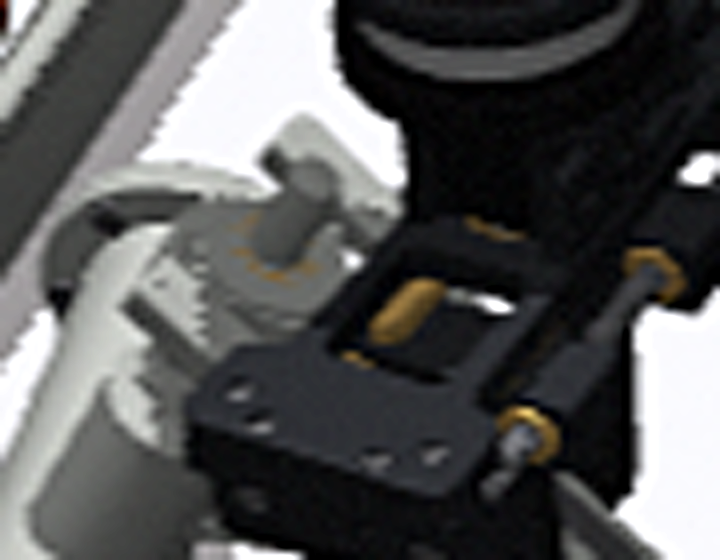

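View pics/w21.png

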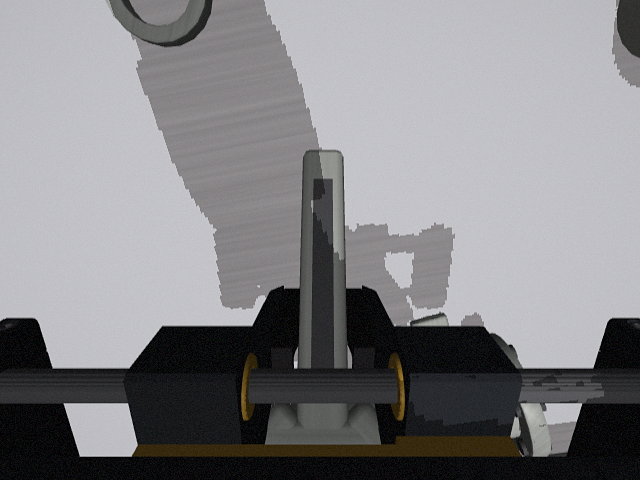

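Emit:
{"api": "carry_out", "payload": {
  "targets": "0 -1 6.4 -0.3 0.078;0 -1.2 6.4 -0.4 0.077;0 -1.4 6.4 -0.5 0.076;0 -1.6 6.3 -0.5 0.075;0 0 0 0 0;0 0 0 0 0",
  "force": 30
}}

```text
clock: 19.88
tool_pos: [0.6046, 0.1061, 0.2794]
eef_rot: [0.17, 0.686, -0.169, 0.687]
contact_force: [0.7, -0.3, -3.4]
opening: 0.249
```

```bash
python3 chk.py 22 32 0 -40
python3 - <<'E'
from h import *
P,h=circ(-31.5);print(P,h);plan(P,h)
p,d,K,T,st=shot("top","t22");u,v=proj([.66,.06,.15],K,T)[0].astype(int)
cv2.imwrite("pics/t22c.png",cv2.resize(p[v-45:v+45,u-60:u+60],None,fx=6,fy=6,interpolation=2))
E
```

```text
19.88 [0.6046 0.1061 0.2794] F [ 0.7 -0.3 -3.4] M [-0.01  0.05  0.01] 0.249
pitch 38.8 top x at z=0 0.1536 roll slope deg 0.9 zmin -0.068 ymean -0.0001 2676
jaw-nut in branch frame mm [0.3 5.5 8.1] w [ 0.867 -0.486  0.111] yw [ 0.497  0.82  -0.285]
[0.60438028 0.10381524 0.28193907] -28.083278324280162
heading -27.84 turn about tool x 0.0043
shift mm [-2.7 -1.   0.5] norm 2.9 rows>= 0.06949093721230123
```

View pics/s22z.png

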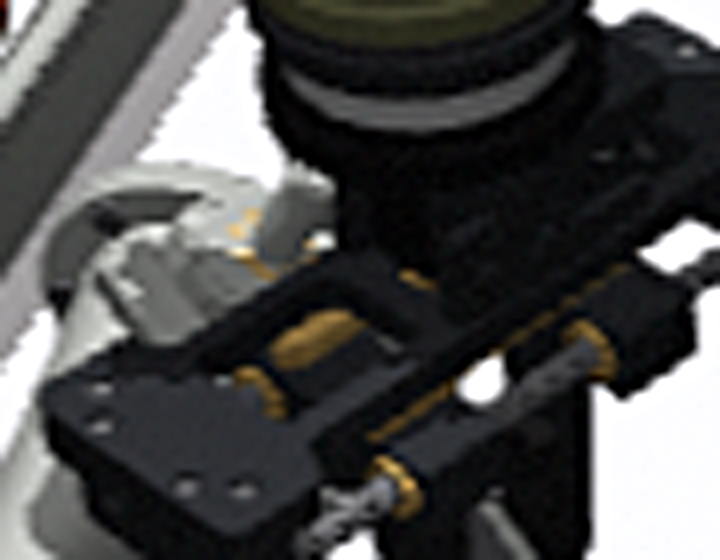

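View pics/t22c.png

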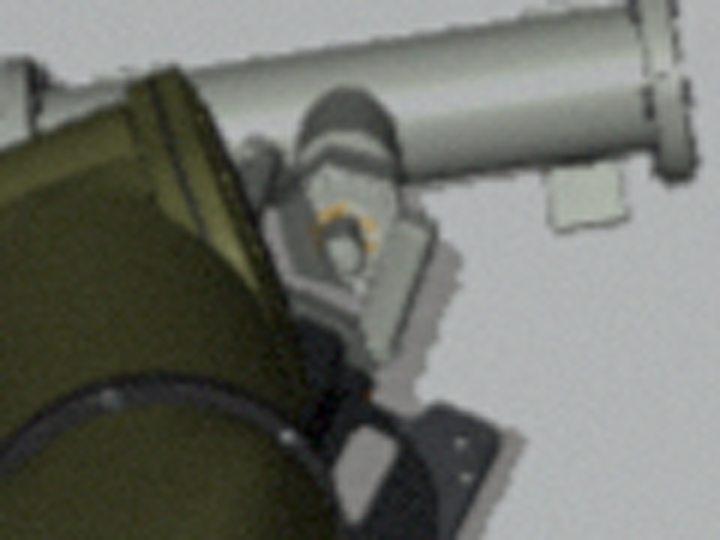

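Emit:
{"api": "carry_out", "payload": {
  "targets": "0 -8 0 -3 0;0 -12 0 -5 0;0 -16 0 -8 0;0 -20 0 -10 0;0 -20 0 -30 0;0 0 0 -40 0;0 0 0 -40 0;0 0 0 0 0;0 0 0 0 0",
  "force": 30
}}

```text
clock: 20.78
tool_pos: [0.4819, 0.1706, 0.3569]
eef_rot: [0.169, 0.687, -0.169, 0.686]
contact_force: [1.2, -0.6, -2.9]
opening: 0.247
```

```bash
python3 chk.py 23 32 0 -40
python3 - <<'E'
from h import *
c=np.array([.679,.064,.1601])
p,d,K,T,st=shot("top","t23");
for t in("t23","s23"):
  for a0 in (0,):
    print(t,fithex(t,c,7.2,-30,29))
x,_=fithex("t23",c,7.2,-30,29)
nutcrop("t23",c+branchR(7.2)@[x[0]/1e3,x[1]/1e3,0],7.2,x[2],"t23c",14,20)
nutcrop("s23",c,7.2,None,"s23c",14,20)
E
```

```text
20.78 [0.4819 0.1706 0.3569] F [ 1.2 -0.6 -2.9] M [-0.06 -0.06  0.01] 0.247
pitch 38.8 top x at z=0 0.1535 roll slope deg 0.7 zmin -0.068 ymean -0.0 2700
jaw-nut in branch frame mm [-59.4  84.9 132. ] w [ 0.868 -0.485  0.11 ] yw [ 0.495  0.821 -0.285]
t23 (array([-1.10798583e-02,  4.26824850e+00, -2.44857282e+01]), np.float64(-52.816471099853516))
s23 (array([  0.620621  ,  -0.7236998 , -22.13643872]), np.float64(-59.95943069458008))
```

View pics/t23c.png

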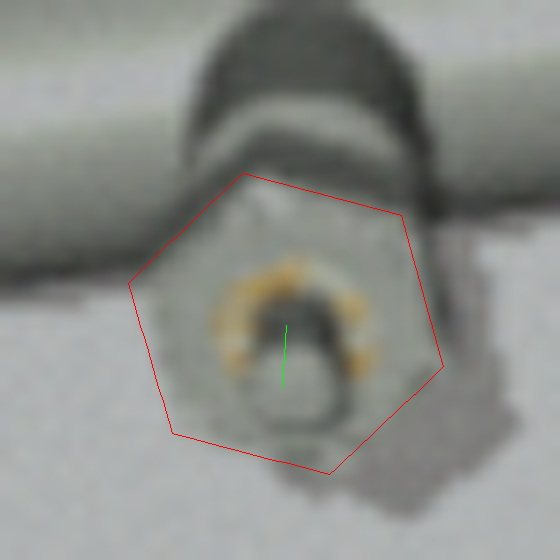

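View pics/s23c.png

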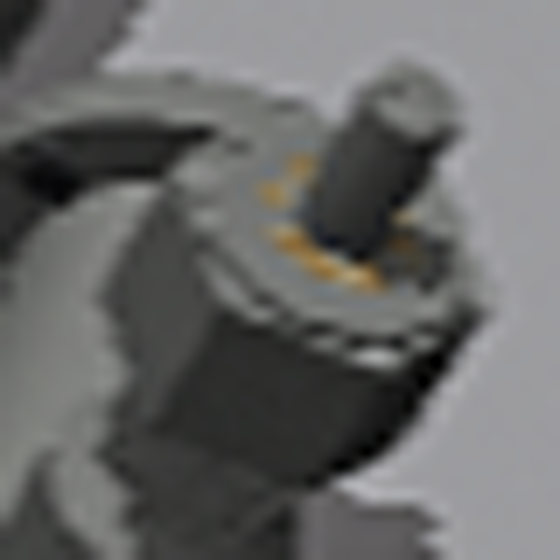

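View pics/w23.png

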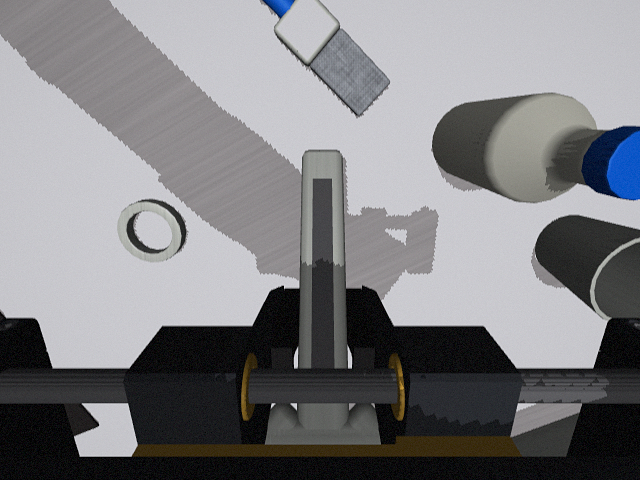

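```bash
cat >> h.py <<'E'
def circ2(phi,pit,off=0.,back=0.,c=np.array([.679,.064,.1601]),head=7.2,Lg=.0935):
    B=branchR(head);f=np.radians(phi);p=np.radians(pit)
    hd=head+np.degrees(np.arctan2(np.sin(f),np.cos(f)*np.cos(np.pi/6)));H=np.radians(hd)
    w=np.array([np.cos(p)*np.cos(H),np.cos(p)*np.sin(H),np.sin(p)])
    d=B@np.array([np.cos(f),np.sin(f),0])
    return c+off*B[:,2]-back*d-Lg*w+[0,0,.1617],hd
def arc2(phis,pits,off=0.):
    for i in range(len(phis)-1):
        P0,h0=circ2(phis[i],pits[i],off);P1,h1=circ2(phis[i+1],pits[i+1],off);H=np.radians(h0);z=np.array([np.cos(H),np.sin(H),0]);x=np.array([0,0,-1.]);y=np.cross(z,x);D=(P1-P0)*1000
        print(f"0 {D@x:.1f} {D@y:.1f} {D@z:.1f} {-np.radians(h1-h0):.3f}",end=";")
    print()
E
python3 - <<'E'
from h import *
c=np.array([.679,.064,.1601])
np.savez("pics/t0.npz",p=cv2.imread("pics/top0.png"),d=np.load("pics/top0.npy"),K=TW("top")[0],T=TW("top")[1])
for t,a in(("s15",-2),("t15",-2),("t0",5),("t23",-24),("s23",-24)): print(t,fithex(t,c,7.2,a,14))
plan([.53,-.06,.30],14);
print(circ2(7,29,0,.06),circ2(7,29))
E
```

```text
s15 (array([-1.31639438, -3.77119424,  8.03019942]), np.float64(-59.55500030517578))
t15 (array([ 0.49952541,  3.58951338, -0.74061302]), np.float64(-52.86453628540039))
t0 (array([0.07419823, 4.32727956, 8.87220573]), np.float64(-49.14645767211914))
t23 (array([ -0.08901901,   4.11607994, -24.52272628]), np.float64(-52.84381866455078))
s23 (array([  0.62597174,  -0.72781107, -22.13164402]), np.float64(-59.95943069458008))
heading -28.01 turn about tool x -0.7332
shift mm [  56.3 -232.5  -11.8] norm 239.5 rows>= 5.744111015676347
(array([0.54985892, 0.02874469, 0.24669392]), np.float64(15.269578049956273)) (array([0.60011   , 0.04246315, 0.2764703 ]), np.float64(15.269578049956273))
```

Run:
```python
from h import *
plan([.53,-.06,.25]);
```

```text
heading -28.01 turn about tool x -0.0
shift mm [ 106.3 -180.7  146.9] norm 255.9 rows>= 6.137524926740898
```

Emit:
{"api": "carry_out", "payload": {
  "targets": "0 15 -26 21 0;0 15 -26 21 0;0 15 -26 21 0;0 15 -26 21 0;0 15 -26 21 0;0 15 -26 21 0;0 15 -25 21 0;0 0 0 0 -0.105;0 0 0 0 -0.105;0 0 0 0 -0.105;0 0 0 0 -0.105;0 0 0 0 -0.105;0 0 0 0 -0.105;0 0 0 0 -0.104;0 10 0 0 0;0 10 0 0 0;0 10 0 0 0;0 8 0 0 0;0 0 0 0 0;0 0 0 0 0",
  "force": 20
}}

```text
clock: 22.6
tool_pos: [0.5289, -0.0597, 0.2116]
eef_rot: [-0.087, 0.703, 0.087, 0.701]
contact_force: [-0.2, 0.9, -1.9]
opening: 0.249
```

Run:
```python
from h import *
p,d,K,T,st=shot("wrist","w24");print(st["clock"],st["tool_pos"],st["contact_force"],st["moment"],st["opening"])
pitch("w24",st);plan([.53,-.06,.2063],14.1)
```

```text
22.6 [ 0.52888046 -0.05972367  0.21159248] [-0.21110605  0.85400319 -1.9188134 ] [ 0.01981397  0.06497691 -0.00538005] 0.2490589327452604
pitch 32.1 top x at z=0 0.152 roll slope deg 1.1 zmin -0.0955 ymean -0.0 3309
heading 14.09 turn about tool x -0.0002
shift mm [ 5.7 -0.5  1. ] norm 5.8 rows>= 0.1390958825004212
```

View pics/w24.png

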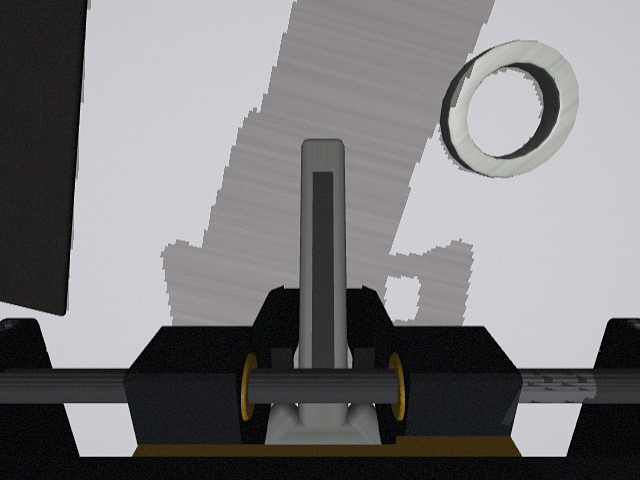

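Emit:
{"api": "carry_out", "payload": {
  "targets": "0 3 0 0 0;0 3 0 0 0;0 0 0 0 0;0 -15 0 0 0;0 -15 0 0 0;0 -10 0 0 0;0 0 0 0 0;0 0 0 0 0",
  "force": 20
}}

```text
clock: 23.32
tool_pos: [0.5292, -0.06, 0.2467]
eef_rot: [-0.087, 0.702, 0.087, 0.702]
contact_force: [-0.6, -0.0, -2.9]
opening: 0.248
```

Run:
```python
from h import *
p,d,K,T,st=shot("wrist","w25");print(st["clock"],st["tool_pos"],st["contact_force"],st["moment"],st["opening"])
pitch("w25",st)
for ph,b in((6,.06),(6,0)):
    P,h=circ2(6,28,-.001,b);print(P,h);plan(P,h)
```

```text
23.3167 [ 0.52919481 -0.0600108   0.2467371 ] [-0.59633567 -0.04855761 -2.87798012] [0.02805414 0.02687615 0.01040289] 0.24770756667256466
pitch 27.9 top x at z=0 0.1536 roll slope deg 1.5 zmin -0.0768 ymean -0.0001 3608
[0.54895131 0.03122413 0.24720273] 14.119798291051037
heading 14.09 turn about tool x -0.0005
shift mm [-1.  83.6 41.6] norm 93.4 rows>= 2.2401193691233448
[0.59943465 0.04392322 0.27703838] 14.119798291051037
heading 14.09 turn about tool x -0.0005
shift mm [-30.8  83.6  93.7] norm 129.3 rows>= 3.1006071446353527
```

Emit:
{"api": "carry_out", "payload": {
  "targets": "0 0 28 0 0;0 0 28 0 0;0 0 27.5 10 0;0 -1 0 16 0;0 0 0 15.5 0;0 0 0 0 0;0 -4.5 0 8 0;0 -4.5 0 8 0;0 -4.5 0 8 0;0 0 0 0 0;0 0 0 0 0",
  "force": 20
}}

```text
clock: 24.28
tool_pos: [0.5717, 0.0368, 0.2603]
eef_rot: [-0.087, 0.702, 0.087, 0.701]
contact_force: [0.2, 0.7, -3.1]
opening: 0.244
```

```bash
python3 chk.py 26 27 0 -24
python3 - <<'E'
from h import *
P,h=circ2(6,27,-.001,0);print(P,h);plan(P,h)
E
```

```text
24.28 [0.5717 0.0368 0.2603] F [ 0.2  0.7 -3.1] M [ 0.01  0.03 -0.01] 0.244
pitch 27.8 top x at z=0 0.1536 roll slope deg 1.4 zmin -0.0768 ymean -0.0001 3625
jaw-nut in branch frame mm [-33.2  -4.   -2.9] w [ 0.993  0.107 -0.051] yw [-0.104  0.993  0.06 ]
[0.5987039  0.0437394  0.27848586] 14.119798291051037
heading 14.08 turn about tool x -0.0007
shift mm [-18.3   0.4  28.3] norm 33.7 rows>= 0.8079682035300035
```

View pics/s26o.png

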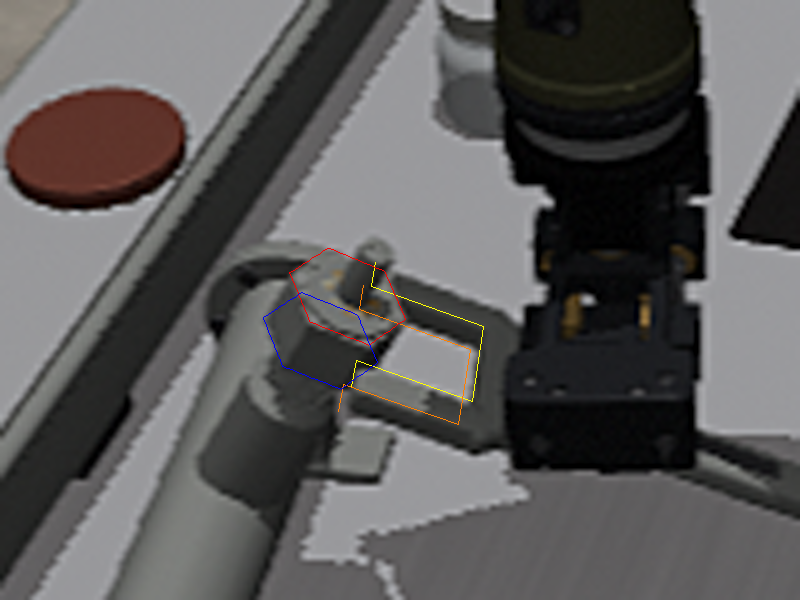

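Emit:
{"api": "carry_out", "payload": {
  "targets": "0 -4 0 6.3 0;0 -4 0 6.3 0;0 -4 0 6.3 0;0 -3.5 0 5.5 0;0 0 0 0 0;0 0 0 0 0",
  "force": 20
}}

```text
clock: 24.88
tool_pos: [0.5966, 0.0433, 0.2769]
eef_rot: [-0.087, 0.701, 0.087, 0.702]
contact_force: [-0.7, -0.0, -2.7]
opening: 0.244
```

```bash
python3 chk.py 27 27 0 -24
python3 - <<'E'
from h import *
P,h=circ2(6,27,-.001,0);print(P,h);plan(P,h)
E
```

```text
24.88 [0.5966 0.0433 0.2769] F [-0.7 -0.  -2.7] M [0.26 0.11 0.06] 0.244
pitch 27.8 top x at z=0 0.1536 roll slope deg 2.0 zmin -0.0768 ymean -0.0 3631
jaw-nut in branch frame mm [-2.4 -0.6 -1.4] w [ 0.993  0.107 -0.048] yw [-0.104  0.993  0.06 ]
[0.5987039  0.0437394  0.27848586] 14.119798291051037
heading 14.12 turn about tool x -0.0
shift mm [-2.1 -0.1  2.9] norm 3.6 rows>= 0.08663458264491102
```

View pics/s27z.png

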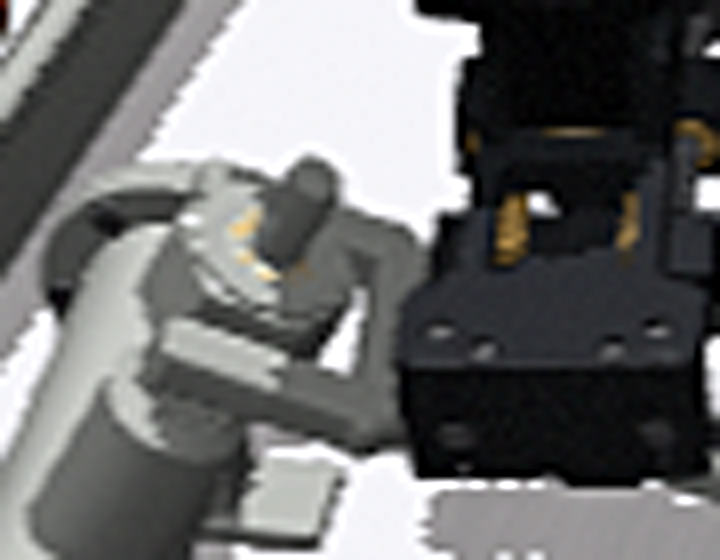

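Run:
```python
from h import *
ph=np.arange(6,-51,-4.);arc2(ph,[27]*len(ph))
```

```text
0 0.0 6.7 0.3 0.080;0 0.0 6.7 0.3 0.081;0 0.0 6.7 0.3 0.080;0 0.0 6.7 0.3 0.080;0 0.0 6.6 0.3 0.079;0 0.0 6.5 0.3 0.079;0 0.0 6.5 0.3 0.078;0 0.0 6.4 0.2 0.076;0 0.0 6.3 0.2 0.075;0 0.0 6.1 0.2 0.074;0 0.0 6.0 0.2 0.072;0 0.0 5.9 0.2 0.071;0 0.0 5.8 0.2 0.069;0 0.0 5.7 0.2 0.068;
```

Emit:
{"api": "carry_out", "payload": {
  "targets": "0 -1.5 0 2.5 0;0 0 6.7 0.3 0.08;0 0 6.7 0.3 0.081;0 0 6.7 0.3 0.08;0 0 6.7 0.3 0.08;0 0 6.6 0.3 0.079;0 0 6.5 0.3 0.079;0 0 0 0 0;0 0 0 0 0",
  "force": 22
}}

```text
clock: 25.73
tool_pos: [0.598, 0.0818, 0.2777]
eef_rot: [0.081, 0.703, -0.083, 0.702]
contact_force: [-1.4, -3.9, -3.1]
opening: 0.254
```

```bash
python3 chk.py 28 27 0 -35
python3 - <<'E'
from h import *
P,h=circ2(-18,27,0,0);print(P,h);plan(P,h)
E
```

```text
25.73 [0.598  0.0818 0.2777] F [-1.4 -3.9 -3.1] M [-0.56  0.17  0.2 ] 0.254
pitch 28.2 top x at z=0 0.1543 roll slope deg -0.3 zmin -0.0755 ymean -0.0003 3340
jaw-nut in branch frame mm [-1.3 -2.1 -1.3] w [ 0.95  -0.31  -0.026] yw [ 0.301  0.937 -0.178]
[0.59794724 0.08325768 0.27935189] -13.365334955641401
heading -13.31 turn about tool x 0.001
shift mm [-1.7  1.6 -0.4] norm 2.3 rows>= 0.05588432795173691
```

View pics/s28z.png

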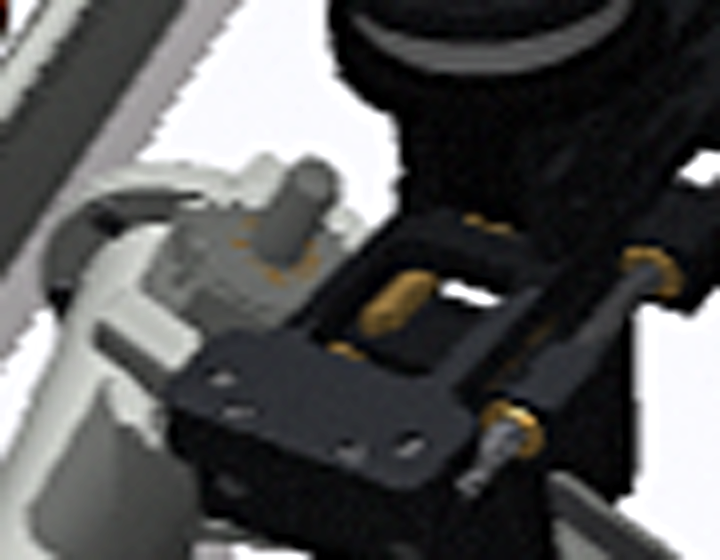

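Emit:
{"api": "carry_out", "payload": {
  "targets": "0 -0.5 6.5 0.3 0.078;0 -0.5 6.4 0.2 0.076;0 -0.5 6.3 0.2 0.075;0 0 6.1 0.2 0.074;0 0 0 0 0;0 0 0 0 0",
  "force": 22
}}

```text
clock: 26.33
tool_pos: [0.6072, 0.1059, 0.2789]
eef_rot: [0.186, 0.683, -0.187, 0.681]
contact_force: [-3.0, -3.6, -4.8]
opening: 0.259
```

```bash
python3 chk.py 29 27 0 -45
python3 - <<'E'
from h import *
P,h=circ2(-34,27,0,0);print(P,h);plan(P,h)
p,d,K,T,st=shot("top","t29");u,v=proj([.66,.06,.15],K,T)[0].astype(int)
cv2.imwrite("pics/t29c.png",cv2.resize(p[v-45:v+45,u-60:u+60],None,fx=6,fy=6,interpolation=2))
E
```

```text
26.33 [0.6072 0.1059 0.2789] F [-3.  -3.6 -4.8] M [-0.51  0.39  0.08] 0.259
pitch 27.0 top x at z=0 0.154 roll slope deg -6.1 zmin -0.0762 ymean 0.0001 3400
jaw-nut in branch frame mm [-1.  -1.  -0.1] w [ 0.837 -0.546  0.039] yw [ 0.53   0.79  -0.308]
[0.60737645 0.10654967 0.27935189] -30.71343246060572
heading -30.64 turn about tool x 0.0012
shift mm [-0.4  0.7 -0.2] norm 0.9 rows>= 0.020449203992452487
```

View pics/s29z.png

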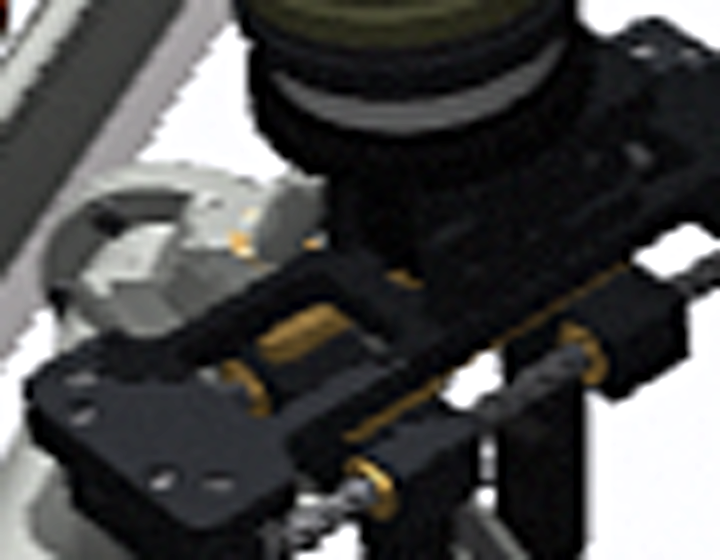

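View pics/t29c.png

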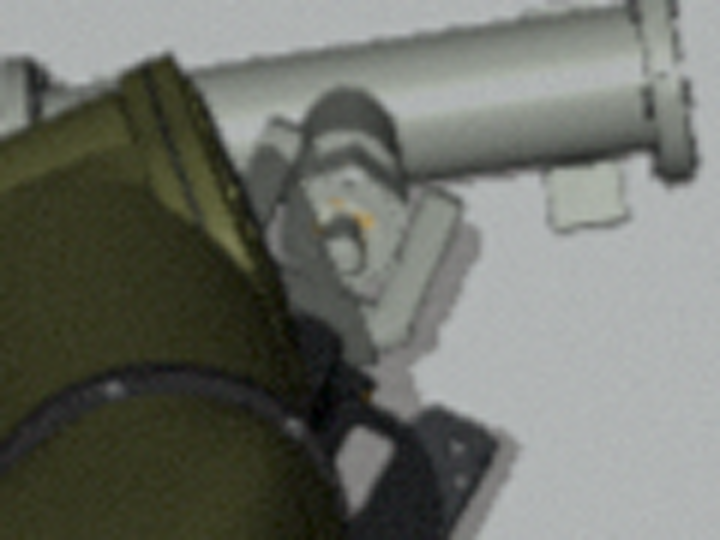

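Emit:
{"api": "carry_out", "payload": {
  "targets": "0 -0.3 6 0.2 0.072;0 -0.3 5.9 0.2 0.071;0 0 5.8 0.2 0.069;0 0 0 0 0;0 0 0 0 0",
  "force": 22
}}

```text
clock: 26.9
tool_pos: [0.6178, 0.1205, 0.2796]
eef_rot: [0.257, 0.659, -0.258, 0.658]
contact_force: [-3.5, -3.2, -4.1]
opening: 0.264
```

```bash
python3 chk.py 30 27 0 -55
python3 - <<'E'
from h import *
P,h=circ2(-46,27,0,0);print(P,h);plan(P,h)
p,d,K,T,st=shot("top","t30");u,v=proj([.66,.06,.15],K,T)[0].astype(int)
cv2.imwrite("pics/t30c.png",cv2.resize(p[v-30:v+25,u-40:u+35],None,fx=10,fy=10,interpolation=2))
E
```

```text
26.9 [0.6178 0.1205 0.2796] F [-3.5 -3.2 -4.1] M [-0.4   0.43  0.08] 0.264
pitch 26.2 top x at z=0 0.1541 roll slope deg -8.6 zmin -0.0763 ymean 0.0007 3068
jaw-nut in branch frame mm [-0.5 -0.4  0.4] w [ 0.724 -0.682  0.105] yw [ 0.662  0.644 -0.384]
[0.61796646 0.12070374 0.27935189] -42.89388933715176
heading -42.76 turn about tool x 0.0024
shift mm [ 0.3  0.4 -0.1] norm 0.5 rows>= 0.011288637708505168
```

View pics/t30c.png

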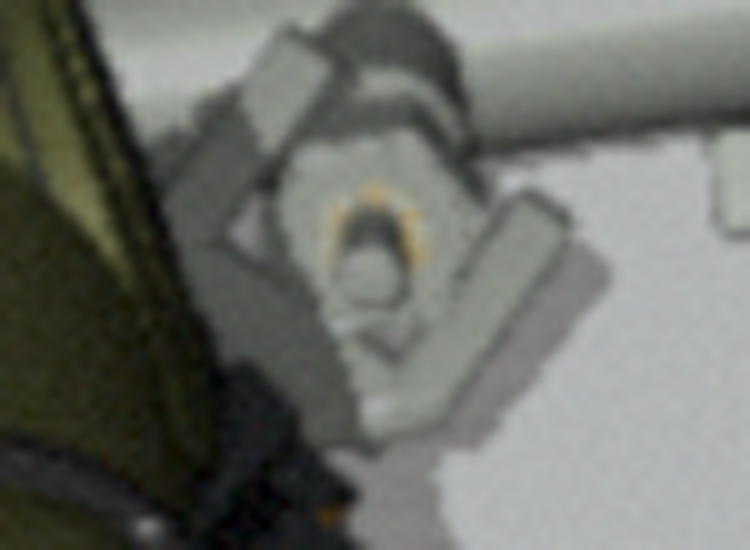

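View pics/s30z.png

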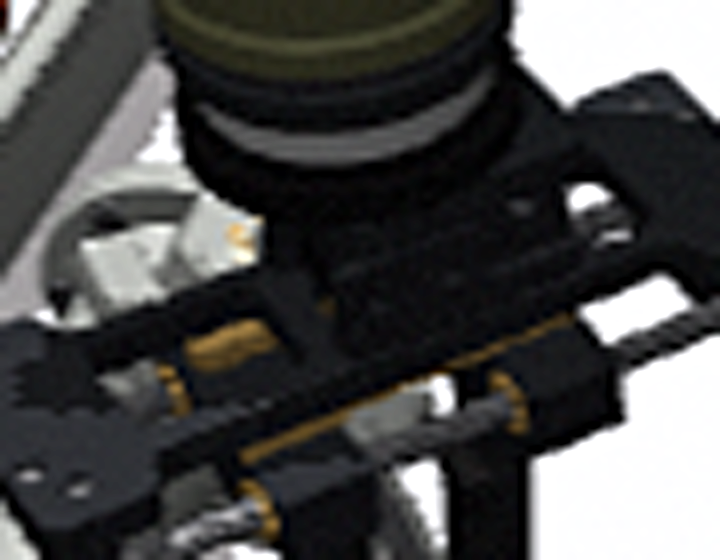

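```bash
cat >> h.py <<'E'
def angfit(tag,off,c=np.array([.679,.064,.1601]),head=7.2,edges=(5,0,1),lo=-75,hi=-25,z=.014,show=None):
    f=np.load(f"pics/{tag}.npz");p,K,T=f["p"],f["K"],f["T"];B=branchR(head)
    g=cv2.GaussianBlur(cv2.cvtColor(p,cv2.COLOR_BGR2GRAY),(0,0),.8).astype(np.float32)
    G=np.minimum(np.hypot(cv2.Sobel(g,5,1,0),cv2.Sobel(g,5,0,1)),60)
    cc=c+B@np.array([off[0],off[1],0])*1e-3;res=[]
    for a in np.arange(lo,hi,1.):
        P=hexpts(cc,head,a,z);L=(P-cc)@B;m=(L[:,0]>.006)  # upper (far) part only
        q=proj(P[m],K,T).astype(np.float32);res.append((float(cv2.remap(G,q[:,:1],q[:,1:],1).mean()),a))
    res.sort(reverse=True);print(tag,[(round(s,1),float(a)) for s,a in res[:6]])
    if show: nutcrop(tag,cc,head,res[0][1],show,14,20)
E
python3 - <<'E'
from h import *
angfit("t23",(0,4.1),lo=-54,hi=6);angfit("t15",(.5,3.6),lo=-30,hi=29);angfit("t29",(0,4.1));angfit("t30",(0,4.1),show="t30f")
E
```

```text
t23 [(59.3, -31.0), (59.2, -30.0), (59.2, -28.0), (59.1, -29.0), (59.1, -32.0), (59.0, -27.0)]
t15 [(59.2, -4.0), (59.1, -3.0), (59.0, -5.0), (59.0, -2.0), (58.9, -1.0), (58.9, 0.0)]
t29 [(57.6, -69.0), (57.4, -68.0), (57.4, -70.0), (57.1, -71.0), (57.0, -72.0), (56.9, -67.0)]
t30 [(59.4, -69.0), (59.4, -70.0), (59.3, -71.0), (59.3, -68.0), (59.2, -72.0), (59.2, -73.0)]
```

View pics/t30f.png

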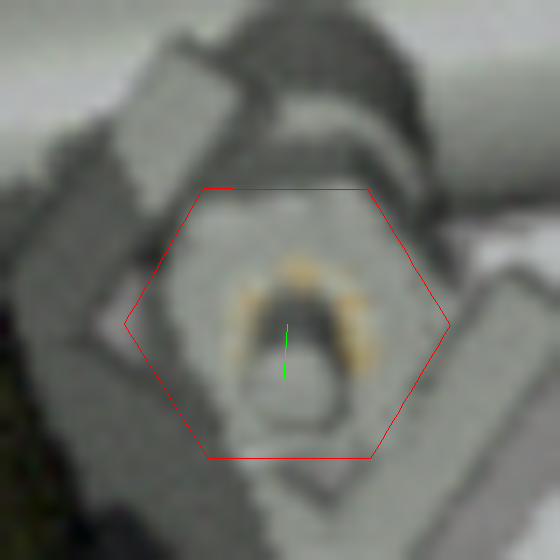

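Run:
```python
from h import *
c=np.array([.679,.064,.1601]);B=branchR(7.2)
rows=[]
for t in("t15","t23","t30"):
    f=np.load(f"pics/{t}.npz");p,K,T=f["p"],f["K"],f["T"];u,v=proj(c+B@[0,.004,.014],K,T)[0].astype(int)
    b=cv2.resize(p[v-17:v+17,u-16:u+16],None,fx=8,fy=8,interpolation=cv2.INTER_CUBIC)
    rows.append(cv2.convertScaleAbs(b,alpha=1.4));print(u,v)
cv2.imwrite("pics/cmp.png",np.hstack(rows))
```

```text
248 175
248 175
248 175
```

View pics/cmp.png

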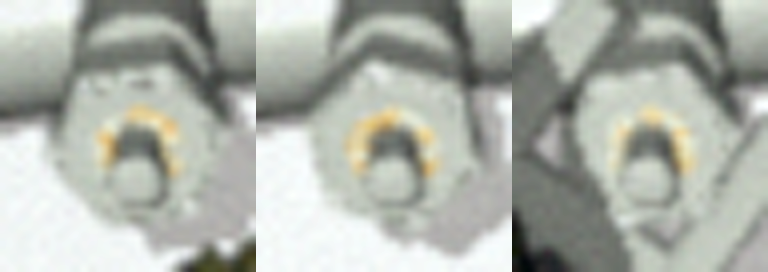

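```bash
cat >> h.py <<'E'
def polar(tag,off,out=None,c=np.array([.679,.064,.1601]),head=7.2):
    f=np.load(f"pics/{tag}.npz");p,K,T=f["p"],f["K"],f["T"];B=branchR(head)
    cc=c+B@np.array([off[0]*1e-3,off[1]*1e-3,.014])
    n=480;a=(np.arange(n)-n/2+.5)/n*.064;X,Y=np.meshgrid(a,a) # image: x right = +y_b?, use cols=-y_b (right), rows=-x_b
    P=cc+np.stack([-Y.ravel(),-X.ravel(),np.zeros(n*n)],1)@B.T
    q=proj(P,K,T).astype(np.float32).reshape(n,n,2)
    return cv2.remap(p,q[...,0],q[...,1],cv2.INTER_CUBIC)
E
python3 - <<'E'
from h import *
o=[]
for t,of,a in(("t15",(.5,3.6),-0.7),("t23",(0,4.1),-24.5),("t30",(0.2,3.9),-60)):
    b=polar(t,of);b=cv2.convertScaleAbs(cv2.resize(b,(260,260)),alpha=1.4)
    V=[(130-21/.866*np.sin(np.radians(k*60+30+a))*260/64, 130-21/.866*np.cos(np.radians(k*60+30+a))*260/64) for k in range(7)]
    b2=b.copy();cv2.polylines(b2,[np.array(V).astype(int)],False,(0,0,255),1)
    o.append(np.vstack([b,b2]))
cv2.imwrite("pics/rect.png",np.hstack(o))
E
```

```text
(no output)
```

View pics/rect.png

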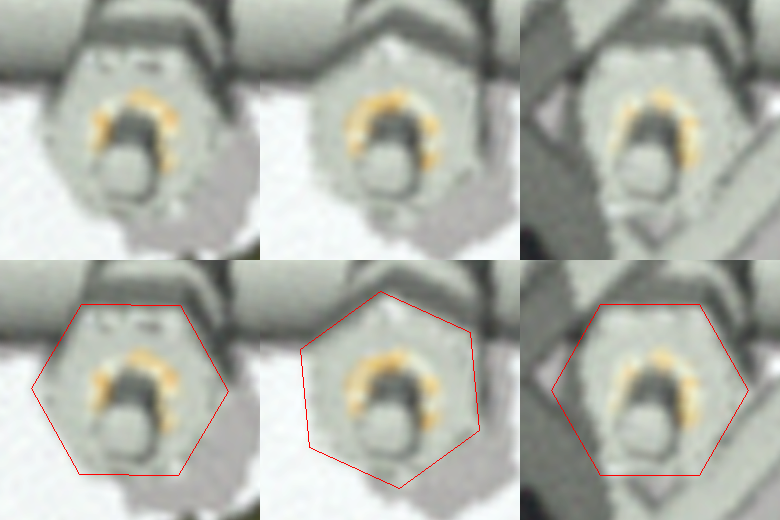

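Emit:
{"api": "carry_out", "payload": {
  "targets": "0 -0.2 5.7 0.2 0.068;0 0 2.8 0.1 0.034;0 0 0 0 0;0 0 0 0 0",
  "force": 22
}}

```text
clock: 27.38
tool_pos: [0.6239, 0.1263, 0.2799]
eef_rot: [0.291, 0.645, -0.292, 0.644]
contact_force: [-3.8, -4.0, -4.4]
opening: 0.267
```

```bash
python3 chk.py 31 26 0 -55
python3 - <<'E'
from h import *
shot("top","t31");o=[]
for t in("t15","t30","t31"):
    b=polar(t,(.2,3));o.append(cv2.convertScaleAbs(cv2.resize(b,(266,266)),alpha=1.4))
cv2.imwrite("pics/rect2.png",np.hstack(o))
E
```

```text
27.38 [0.6239 0.1263 0.2799] F [-3.8 -4.  -4.4] M [-0.51  0.54  0.07] 0.267
pitch 26.2 top x at z=0 0.1537 roll slope deg -8.5 zmin -0.0766 ymean 0.0009 2965
jaw-nut in branch frame mm [-0.8 -1.1 -0.8] w [ 0.657 -0.743  0.126] yw [ 0.716  0.562 -0.415]
```

View pics/rect2.png

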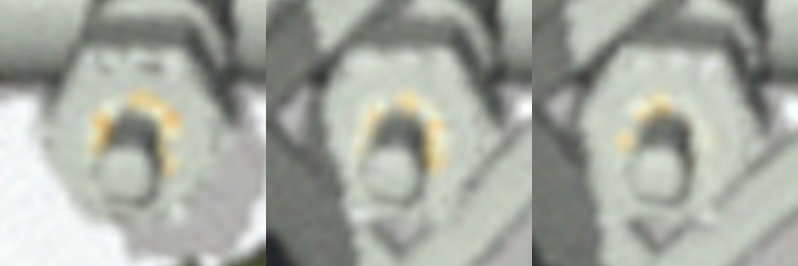

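```bash
cat >> h.py <<'E'
def edges(tag,off=(.2,3),angs=(0,)):
    b=cv2.GaussianBlur(cv2.cvtColor(polar(tag,off),cv2.COLOR_BGR2GRAY),(0,0),4).astype(np.float32);n=480;s=n/64. # px per mm
    # rotate so that flat k faces up: search line (rho near 21, angle e) maximizing gradient along normal
    out={}
    for k,name in((0,"top"),(-60,"right"),(60,"left")):
        best=[]
        for e in np.arange(-16,16.1,.5):
            t=np.radians(k+e);nx=np.array([-np.sin(t),-np.cos(t)]);tx=np.array([-nx[1],nx[0]])
            for rho in np.arange(17,25,.25):
                L=np.linspace(-9,9,40)[:,None]*tx
                def S(r): q=((L+r*nx)*s+n/2).astype(np.float32);return cv2.remap(b,q[:,:1],q[:,1:],1).mean()
                best.append((S(rho-.8)-S(rho+.8),e,rho))
        best.sort(reverse=True);out[name]=best[0]
        print(tag,name,[tuple(round(float(x),1) for x in y) for y in best[:2]])
E
python3 - <<'E'
from h import *
for t in("t15","t30","t31"): edges(t)
E
```

```text
t15 top [(26.7, -3.5, 20.2), (26.7, -3.0, 20.2)]
t15 right [(29.9, 3.0, 20.8), (29.9, 2.0, 20.8)]
t15 left [(20.5, -1.5, 19.8), (20.5, -1.0, 19.8)]
t30 top [(26.3, 1.0, 20.0), (26.3, 0.5, 20.0)]
t30 right [(32.6, 1.0, 21.0), (32.6, 1.5, 21.0)]
t30 left [(24.4, -16.0, 21.2), (24.3, -16.0, 21.5)]
t31 top [(26.9, -4.5, 20.2), (26.9, -5.0, 20.2)]
t31 right [(32.6, -2.0, 21.0), (32.5, -1.5, 21.0)]
t31 left [(29.9, -2.0, 20.0), (29.9, -1.5, 20.0)]
```

Emit:
{"api": "carry_out", "payload": {
  "targets": "0 0 -4.5 -0.2 -0.055;0 0 -5.8 -0.2 -0.068;0 0 -5.8 -0.2 -0.07;0 0 0 0 0;0 3 0 -7 0;0 4 0 -9 0;0 5 0 -12 0;0 5 0 -12 0;0 5 0 -12 0;0 0 0 -15 0;0 -20 0 -30 0;0 -20 0 -30 0;0 0 0 0 0;0 0 0 0 0",
  "force": 22
}}

```text
clock: 28.7
tool_pos: [0.5109, 0.197, 0.2994]
eef_rot: [0.228, 0.67, -0.225, 0.67]
contact_force: [-0.1, -0.7, -2.9]
opening: 0.267
```

```bash
python3 chk.py 32 26 0 -60
python3 - <<'E'
from h import *
shot("top","t32");edges("t32");o=[]
for t in("t15","t31","t32"):
    b=polar(t,(.2,3));o.append(cv2.convertScaleAbs(cv2.resize(b,(266,266)),alpha=1.4))
cv2.imwrite("pics/rect3.png",np.hstack(o))
c=np.array([.679,.064,.1601])
print(fithex("t32",c,7.2,-60,20),fithex("s32",c,7.2,-60,20));nutcrop("s32",c,7.2,None,"s32c",14,20)
E
```

```text
28.7 [0.5109 0.197  0.2994] F [-0.1 -0.7 -2.9] M [-0.04  0.01 -0.04] 0.267
pitch 26.2 top x at z=0 0.1538 roll slope deg -7.6 zmin -0.0763 ymean 0.0005 3192
jaw-nut in branch frame mm [-68.9  94.2  61.2] w [ 0.773 -0.632  0.059] yw [ 0.609  0.713 -0.347]
t32 top [(26.6, -3.0, 20.2), (26.5, -2.0, 20.2)]
t32 right [(32.9, -2.0, 21.0), (32.9, -2.5, 21.0)]
t32 left [(25.9, -4.0, 20.0), (25.9, -4.5, 20.0)]
(array([  1.01606653,   4.9438369 , -62.06555061]), np.float64(-52.25092697143555)) (array([  0.38359454,  -0.79082514, -64.49667883]), np.float64(-59.82475662231445))
```

View pics/rect3.png

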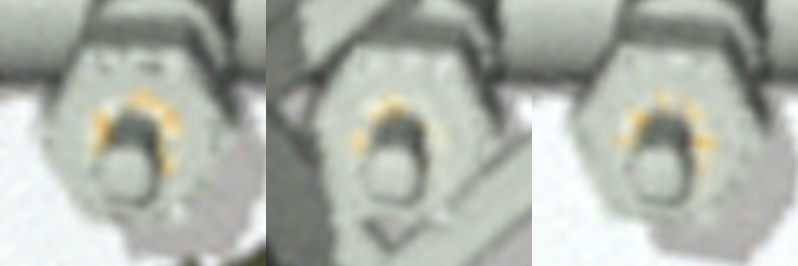

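View pics/w32.png

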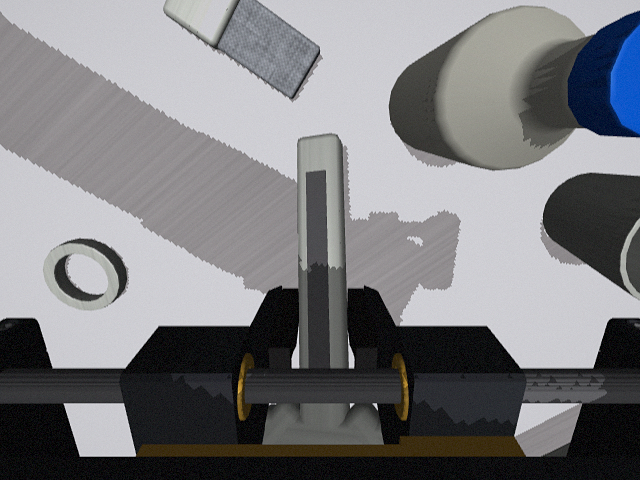

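Run:
```python
from h import *
s=plan([.4645,-.2875,.28]);print(s/13)
plan([.4645,-.2875,.28],4)
```

```text
heading -37.67 turn about tool x -0.0
shift mm [  18.  -410.   255.7] norm 483.5 rows>= 11.595232073099918
[  1.38499366 -31.53696658  19.66953127]
heading -37.67 turn about tool x -0.7273
shift mm [  18.  -476.2  -81.6] norm 483.5 rows>= 11.595232073099918
```

Emit:
{"api": "carry_out", "payload": {
  "targets": "0 0 -20 12 0;0 0 -32 20 0;0 0 -32 20 0;0 0 -32 20 0;0 0 -32 20 0;0 0 -32 20 0;0 0 -32 20 0;0 0 -32 20 0;0 0 -32 20 0;0 0 -32 20 0;0 0 -32 20 0;0 0 -32 20 0;0 0 -32 20 0;0 18 0 0 -0.104;0 0 0 0 -0.104;0 0 0 0 -0.104;0 0 0 0 -0.104;0 0 0 0 -0.104;0 0 0 0 -0.104;0 0 0 0 -0.104",
  "force": 22
}}

```text
clock: 30.52
tool_pos: [0.4647, -0.2818, 0.2794]
eef_rot: [-0.026, 0.707, 0.026, 0.706]
contact_force: [-0.1, -0.5, -2.7]
opening: 0.263
```

Run:
```python
from h import *
p,d,K,T,st=shot("wrist","w33");print(st["clock"],st["tool_pos"],st["contact_force"],st["qd"].round(2))
plan([.4645,-.2875,.23],4);pitch("w33",st)
```

```text
30.5167 [ 0.46469521 -0.28181751  0.27939278] [-0.0817538  -0.54008152 -2.72534498] [ 0.2   0.04 -0.34 -0.01  0.4   0.13  0.86]
heading 4.45 turn about tool x 0.0079
shift mm [49.3 -5.5 -0.5] norm 49.6 rows>= 1.1903930210481704
pitch 25.9 top x at z=0 0.1536 roll slope deg -6.9 zmin -0.0769 ymean 0.0001 3250
```

View pics/w33.png

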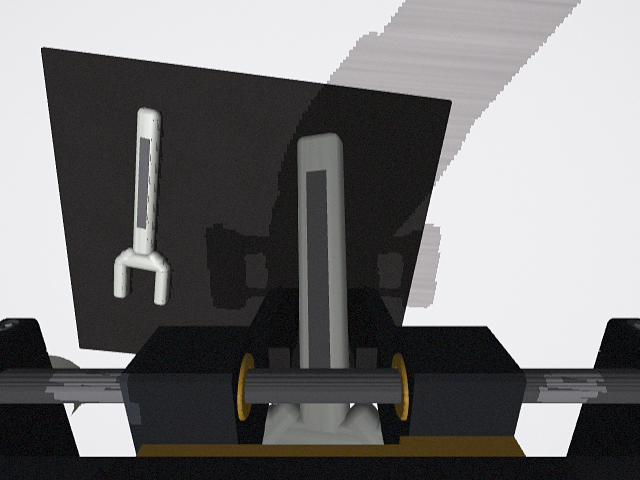

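Emit:
{"api": "carry_out", "payload": {
  "targets": "0 10 -3 0 0;0 20 -2.5 0 0;0 20 0 0 0;0 12 0 0 0;0 5 0 0 0;0 5 0 0 0;0 5 0 0 0;0 5 0 0 0;0 5 0 0 0;0 5 0 0 0;0 5 0 0 0;0 5 0 0 0;0 0 0 0 0;0 0 0 0 0",
  "force": 10
}}

```text
clock: 31.73
tool_pos: [0.4654, -0.2859, 0.178]
eef_rot: [-0.025, 0.707, 0.025, 0.706]
contact_force: [0.5, -1.4, -1.8]
opening: 0.255
```

Run:
```python
from h import *
p,d,K,T,st=shot("wrist","w34");print(st["clock"],st["tool_pos"],st["contact_force"],st["moment"],st["opening"])
plan([.4645,-.2875,.1735],4);pitch("w34",st)
```

```text
31.7333 [ 0.46536387 -0.2858953   0.17799779] [ 0.5097747  -1.36610131 -1.7754843 ] [0.01468714 0.08885924 0.00604087] 0.255208649447301
heading 4.08 turn about tool x 0.0014
shift mm [ 4.7 -1.5 -1.1] norm 5.1 rows>= 0.12140466054691346
pitch 14.7 top x at z=0 0.1426 roll slope deg -3.1 zmin -0.0995 ymean -0.0 6825
```

View pics/w34.png

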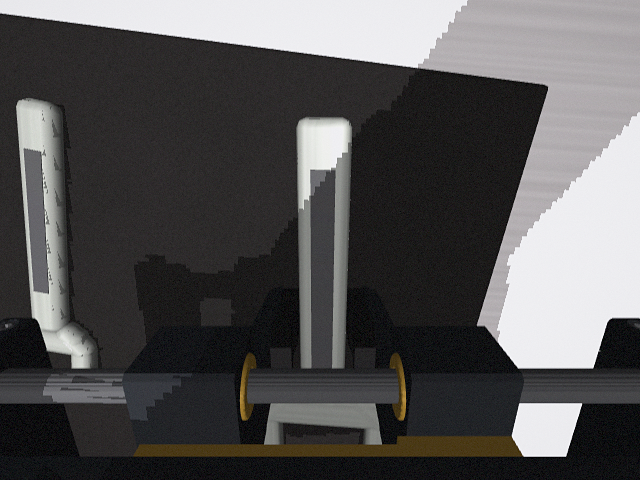

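Emit:
{"api": "carry_out", "payload": {
  "targets": "0 2.5 0 0 0;0 2 0 0 0;0 0 0 0 0;0.4 0 0 0 0;0.6 0 0 0 0;1 0 0 0 0;1 0 0 0 0;1 0 0 0 0;1 0 0 0 0;1 -10 0 0 0;1 -25 0 0 0;1 -35 0 0 0;1 -35 0 0 0;1 -35 0 0 0;1 -35 0 0 0;1 0 0 0 0;1 0 0 0 0"
}}

```text
clock: 33.2
tool_pos: [0.4658, -0.2862, 0.3513]
eef_rot: [-0.026, 0.705, 0.024, 0.708]
contact_force: [-0.6, 0.4, -0.9]
opening: 1.002
```

Run:
```python
from h import *
p,d,K,T,st=shot("wrist","w35");print(st["clock"],st["tool_pos"],st["contact_force"],st["moment"],st["opening"])
plan([.6807,.0643,.4172])
C=cloud(d,K,T)
for uv in [(324,150),(322,220),(285,290),(345,290)]: print(uv,C[uv[1],uv[0]].round(4))
```

```text
33.2 [ 0.465764   -0.28622766  0.35130749] [-0.5951723   0.35524255 -0.88317219] [0.05525267 0.01539689 0.03723997] 1.0022268152133071
heading 4.06 turn about tool x -0.0
shift mm [-67.6 334.2 239.9] norm 416.9 rows>= 9.997594251658562
(324, 150) [ 0.409  -0.2909  0.0189]
(322, 220) [ 0.4734 -0.2881  0.0187]
(285, 290) [ 0.558  -0.3218  0.0036]
(345, 290) [ 0.5503 -0.2587  0.0096]
```

View pics/w35.png

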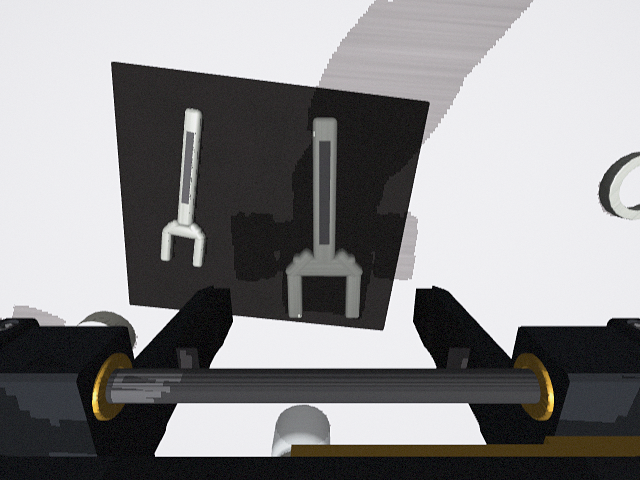

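Emit:
{"api": "carry_out", "payload": {
  "targets": "1 -20 20 10 0;1 -20 31 22 0;1 -14 31 22 0;1 -14 31 22 0;1 0 31 22 0;1 0 31 22 0;1 0 31 22 0;1 0 31 22 0;1 0 31 22 0;1 0 31 22 0;1 0 31 22 0;1 0 4 10 0;1 0 0 0 0.112;1 0 0 0 0.112;1 0 0 0 0.112;1 0 0 0 0.112;1 0 0 0 0.112;1 0 0 0 0.112;1 0 0 0 0;1 0 0 0 0"
}}

```text
clock: 34.92
tool_pos: [0.6801, 0.0634, 0.4145]
eef_rot: [0.207, 0.677, -0.209, 0.675]
contact_force: [-0.1, -0.3, 0.1]
opening: 0.998
```

Run:
```python
from h import *
p,d,K,T,st=shot("wrist","w36");print(st["clock"],st["tool_pos"])
plan([.6807,.0643,.4172],-34.96)
c=np.array([.679,.064,.1601]);x,fv=fithex("w36",c,7.2,-60,20);print(x,fv);print("ref w7",fithex("w7",c,7.2,0,15))
nutcrop("w36",c,7.2,x[2],"w36c",6)
shot("top","t36");shot("side","s36")
```

```text
34.9167 [0.68011715 0.06341636 0.41451696]
heading -34.23 turn about tool x 0.0128
shift mm [-2.4  1.1 -0.2] norm 2.6 rows>= 0.06265009419967582
[ -0.34625345   0.28415005 -64.81744964] -54.788475036621094
ref w7 (array([-0.17451392, -0.11357883, -2.21466549]), np.float64(-56.34537887573242))
```

View pics/w36c.png

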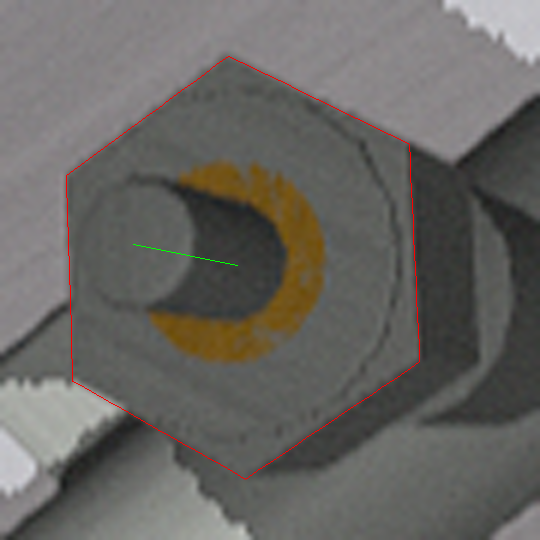

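View pics/t36.png

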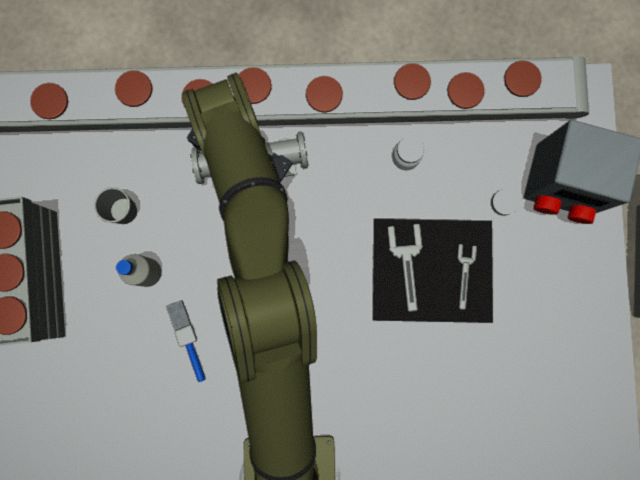

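```bash
python3 -c "
from plant import r
print(r.finish_job(), r.get_state()['clock'])"
```

```text
the job is handed in; nothing more can be done
the job is handed in; nothing more can be done
```

The nut is tightened by about one flat past finger-tight. The larger wrench is lying flat back on the mat, released, in its old place, and I handed the job in at about 35 s.

- **Finger-tight:** I turned the nut about 65° clockwise with the fingers at 15 N. The last 5° of finger turn did not move it, and the moment rose from about 0.2 to 0.49 N m.
- **Wrench:** The first bite slipped off after roughly a third to half of the flat, because the wrench was held too steeply. I reset its pitch against the table, refitted it and finished the turn.
- **Angle check:** Wrist camera fits taken from nearly the same pose put the nut at -2.2° when finger-tight and -64.8° now, a turn of about 62.6°. The top camera gave about 61–62°. So the nut is probably 1–3° past the flat.
- **A check that disagreed:** While the wrench was still on the nut, reading the top picture by eye suggested about 52–58°. The top-view edge fit gave about 59–62°, and the later clear views back that.
- **Other things:** In the last top view the other things that can be seen look where they were. In that view the arm hides the spare ring. The arm was clear of everything.

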